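# Stand two carrots tip-down in the deep sample crate, using the leaning stand

## Task

Two carrots must go into the deep wooden sample crate, one in each well, standing tip down with the thick end up, each lowered gently until its tip is almost on the well's floor before you let go, since dropped or bumped carrots bruise. First take the carrot that leans in the wooden stand, by its free upper end, and lower it into either well; then lay the carrot that lies on the table into the emptied stand, tip at the foot and thick end up as the first one was, let go of it there, take it again by its upper end and lower it into the other well. Leave the spray bottle, the tape roll and the brass weight where they are.

Things in the scene. Friction and masses are not known exactly. Their poses are not given: they have to be found in the camera images.
- leaning_carrot: plain orange carrot, 157 mm long, 47 mm across the thick end tapering to 35 mm at the blunt tip, 0.16 kg; at the start it leans in the stand. Slightly bent. Its x axis runs from the thick end to the tip. Its origin lies on the skin, about 20 mm beside the middle of the axis.
- leaning_crown (a point): centre of the thick end face of the carrot that leans in the stand
- leaning_tip (a point): centre of the blunt tip end of the carrot that leans in the stand
- lying_carrot: plain orange carrot, 153 mm long, 45 mm across the thick end tapering to 34 mm at the blunt tip, 0.16 kg; at the start it lies flat on the table, between the stand and the crate. Slightly bent. Its origin is on the underside near the middle (z up).
- lying_crown (a point): centre of the thick end face of the carrot that lies on the table (22 mm above the table there)
- lying_tip (a point): centre of the blunt tip end of the carrot that lies on the table (17 mm above the table there)
- stand: wooden leaning stand fixed to the table, left or right of the middle. Origin under its base (150 x 110 x 10 mm), z up. A carrot rests in two upward-open 90 degree V forks, tip against a foot stop, on a slope that rises at 50 degrees towards the stand's -x, which faces the robot (turned by up to 23 degrees); the carrot's thick end stands free above the upper fork.
- stand_foot (a point): where a resting carrot's axis meets the foot stop (a plate 58 mm wide, 14 mm higher than the axis): 55 mm along the stand's +x, 47 mm above the table. The centre of a resting carrot's tip is within about 10 mm of it. The lower fork spans 0 to 30 mm up the slope from here.
- stand_fork (a point): point on a resting carrot's axis line at the middle of the upper fork, 96 mm up the slope from stand_foot. That fork spans 89 to 103 mm, reaches 30 mm to either side and 10 mm above the axis. Between the forks fingers have free room beside the carrot and 40 mm down from its axis, to a spine.
- crate: deep open wooden crate with two wells side by side along its y axis, fixed to the table, the robot-side long wall facing -x (turned by up to 20 degrees); outside 101 x 194 x 130 mm high (battens and handles stand 6 mm proud), walls and divider 8 mm, floor 10 mm thick. Origin at the centre of the underside, z up.
- well_left (a point): centre of the floor of the well on the crate's +y side: 85 x 85 mm inside, 120 mm deep from floor to rim, axes as the crate's
- well_right (a point): centre of the floor of the well on the crate's -y side, same size
- spray_bottle: hand spray bottle standing on the table beyond the lying carrot, 60 x 126 x 258 mm high; bystander, origin at the centre of its underside
- tape_roll: roll of masking tape lying flat, 100 mm across, 25 mm high; bystander, origin at the centre of its underside
- brass_weight: brass check weight with a knob, 38 mm across, 40 mm high; bystander, origin at the centre of its underside

How it is judged:
By the outcome, as a careful person would: the job done as asked, in the order asked, and still so for the second after the job is handed in, with the robot touching nothing.
It also fails if it takes over 72 s, if anything falls off the work surface, if the arm or the gripper's body presses on something with over 40 N, if the wrist force passes 120 N, or if a joint passes its speed limit or range.

## Robot

A 7-joint arm with a two-finger parallel gripper is mounted at the origin on a cart in front of the work surface, level with it; the furniture and walls round the work are solid. World frame = base frame: x ahead of the robot, y to its left, z up, the work surface at z = 0. Lengths are in mm, angles in rad, forces in N, time in s.
With the tool pointing down it reaches from about 400 to 875 mm from the base axis. Payload 4.4 kg.
Tool frame: the origin (TCP) lies at the very end of the fingers, on their centre line; the grasp point (between the pads) lies 19 mm behind it; z points along the fingers, y is the line along which they close (so a half turn about z gives the same grasp; the last joint's range is limited). The gripper opens to 85 mm and grips with 20 to 120 N. Pads are 22 mm wide; open, the fingers measure 114 mm over their backs; the gripper's body (76 mm by 85 mm) begins 54 mm behind the grasp point. The pads swing forward as they close: fully open they stand 13 mm farther back than shut.
Start: joints at [-1.393, 0.628, 0.038, 1.517, -0.027, 0.996, -0.02], TCP at [156.879, 630.798, 231.313] pointing down, gripper open.
Joint ranges: [-3.06, 3.06], [-0.37, 2.12], [-1.25, 1.32], [0.18, 2.47], [-1.1, 4.24], [0.23, 1.98], [-2.94, 2.94]. Speed limits (rad/s): [2.57, 2.57, 3.14, 3.14, 3.14, 3.14, 3.14].

## Interface

Orientations are given as [roll, pitch, yaw] about the fixed x, y, z axes, in that order (R = Rz(yaw) Ry(pitch) Rx(roll)).
In Python, from cell import monitor, viewer, workorder gives the robot as it stands.
- The arm moves only by the tool arm_command, never from a script. Its argument "series" is one flat list of numbers, 5 for each row, row after row: the opening in per cent of the stroke, from 0 (shut) to 100 (fully open), then the shift along the tool's x, y, z in cm, then the turn about the tool's z in degrees. In form: [claw, x, y, z, roll, claw, x, y, z, roll, ...]. A call has exactly 5 rows; each row is the pose to reach, as a shift and turn from the pose commanded when the call began, along the tool's axes at that moment; what a row does not reach only later rows make up. A row lasts 1/12 s, in which the tool goes at most 41.7 mm and 7.16 degrees, less where a joint would pass 70% of its speed; a pose out of reach is approached as far as the arm can. A call with a gripper value outside its range is refused whole. The fingers move at their own pace and stop on an object; the grip force is fixed at half the most. Time passes only in rows, so rows that repeat a pose let the fingers close, or fill a call up. It gives the time, the measured TCP pose, the force, the opening and the grip force at its end, in the units of the state.
- monitor.read_state(): the state, without advancing time (a new reading comes with each control period).
- viewer.get_image(name): name is "scene" or "top" or "wrist"; returns (picture, depth): 384x512x3 uint8, red, green, blue; 384x512 float32, mm along the optical axis (not along the pixel's ray), 0 where there is no reading.
- viewer.camera_model(name): a dict with "mtx" (3x3 intrinsics, pixels), "R" (3x3) and "t" (3): a world point X has camera coordinates R X + t. Camera axes: x right, y down, z forward; pixel columns grow to the right and rows downward; lengths in mm; the calibration is good to about 2 mm. A picture is of the moment at which its call begins: read the wrist's pose just before it. camera_model takes no time and is no camera call; for the wrist camera it gives the pose at the moment of the call.
- workorder.finish_job(): hands the job in; it is judged then, once.
The state is a dict: "clock": time; "qpos": joint angles; "qd": joint speeds; "tau": joint torques, N m; "eef_pos": TCP position; "tool_rot": TCP orientation; "force": force on the tool from outside, world axes, zero at the start; "torque": the same for the moment, N m; "width": finger opening in mm; "gripper_force": force on a finger pad.
Only numpy, scipy, OpenCV 4.12 (cv2) and the standard library are available. Lean on these libraries where they do the work, as an engineer would, in place of code of your own. Each camera call takes 0.05 s, during which the arm holds its last target. There are 200 camera calls.

## Working session

There is one attempt and no reset: what is moved stays moved. The work goes in short steps, Python scripts to look and compute and a tool call to move; the robot and the scene stay as the last step left them, time stands still between calls to the robot, and variables do not carry over. Pictures are saved under pics/ and viewed, at most 10 in all, crops included, and the job is handed in when it is done.

Besides the shell and the picture viewer there is one more tool, called after "Request:" as name(argument=value, ...), one argument or row to a line, values as JSON. arm_command: Moves the arm, as the interface text tells. Its arguments: {"type":"object","properties":{"series":{"type":"array","items":{"type":"number"}}},"required":["series"]}

```bash
mkdir -p pics; ls
cat > h.py <<'E'
import numpy as np,cv2
from cell import monitor,viewer,workorder
def grab(n,tag):
    s=monitor.read_state(); m=viewer.camera_model(n); p,d=viewer.get_image(n)
    np.savez(f'pics/{tag}.npz',p=p,d=d,K=m['mtx'],R=m['R'],t=m['t']); cv2.imwrite(f'pics/{tag}.png',p[:,:,::-1]); return p,d,m
def load(tag):
    z=np.load(f'pics/{tag}.npz'); return z['p'],z['d'],z
def cloud(d,z):
    v,u=np.mgrid[:d.shape[0],:d.shape[1]]
    c=np.stack([u,v,np.ones_like(u)],-1)@np.linalg.inv(z['K']).T*d[...,None]
    return (c-z['t'])@z['R']
E
python3 - <<'E'
from h import *
s=monitor.read_state(); print({k:np.round(v,3) for k,v in s.items()})
for n in('scene','top','wrist'):
    p,d,m=grab(n,n+'0'); print(n,np.round(-m['R'].T@m['t']),np.round(m['R'],2).tolist(),(d>0).mean())
a=[cv2.imread(f'pics/{n}0.png') for n in('scene','top')]
cv2.imwrite('pics/a.png',cv2.resize(np.hstack(a),(800,300)))
E
```

```text
pics
{'clock': np.float64(0.0), 'qpos': array([-1.393,  0.629,  0.038,  1.518, -0.027,  0.996, -0.02 ]), 'qd': array([ 0.001,  0.001,  0.   ,  0.001,  0.001, -0.   , -0.   ]), 'tau': array([-0.0000e+00, -5.6340e+01,  1.2260e+00, -1.9345e+01,  1.1000e-02,
        1.0000e-02,  0.0000e+00]), 'eef_pos': array([156.753, 630.164, 230.39 ]), 'tool_rot': array([-3.14 ,  0.   ,  2.898]), 'force': array([-0.345, -0.271,  0.638]), 'torque': array([-0.007,  0.023, -0.015]), 'gripper_force': np.float64(0.0), 'width': np.float64(85.425)}
scene [-152. -501.  813.] [[0.59, -0.81, 0.01], [-0.49, -0.37, -0.79], [0.64, 0.46, -0.62]] 0.9600779215494791
top [ 501.    3. 1246.] [[0.02, -1.0, -0.01], [-1.0, -0.02, -0.09], [0.09, 0.01, -1.0]] 0.9959869384765625
wrist [ 78. 651. 371.] [[0.24, 0.97, -0.0], [0.92, -0.23, 0.32], [0.31, -0.08, -0.95]] 0.9959513346354166
```

View pics/scene0.png

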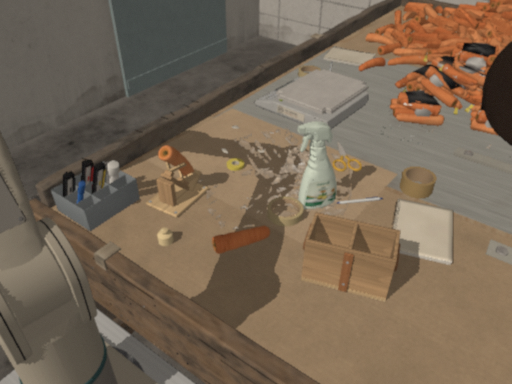

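View pics/top0.png

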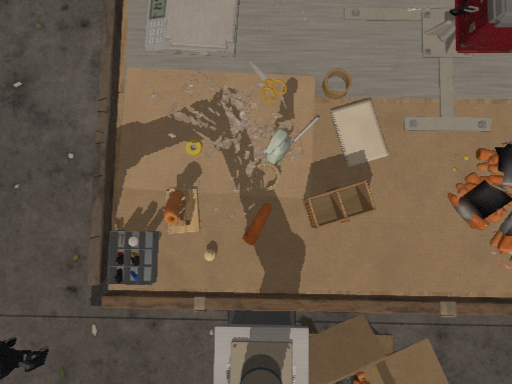

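```bash
cat >> h.py <<'E'
from scipy.optimize import least_squares
def orange(p):
    h=cv2.cvtColor(p,cv2.COLOR_RGB2HSV); return ((h[...,0]<13)&(h[...,1]>150)&(h[...,2]>50)).astype(np.uint8)
def carrot_pts(tags,box):
    out=[]
    for t in tags:
        p,d,z=load(t); C=cloud(d,z)
        m=(cv2.erode(orange(p),np.ones((3,3)))>0)&(d>0)
        m&=np.all((C>np.array(box)[0])&(C<np.array(box)[1]),-1); out.append(C[m])
    return out
def fitcone(P,L,rc,rt,dirguess):
    c0=P.mean(0)-[0,0,12]; d0=np.array(dirguess,float); d0/=np.linalg.norm(d0)
    def f(x):
        c=x[:3]; d=x[3:]/np.linalg.norm(x[3:]); v=P-c; s=v@d
        r=np.linalg.norm(v-np.outer(s,d),axis=1); k=np.clip(s/L+.5,0,1)
        return np.r_[np.where(abs(s)<L/2-4,r-(rc+(rt-rc)*k),0)+0*r, np.maximum(abs(s)-L/2,0), (np.linalg.norm(x[3:])-1)*100]
    q=least_squares(f,np.r_[c0,d0],loss='soft_l1',f_scale=2); x=q.x; d=x[3:]/np.linalg.norm(x[3:]); s=(P-x[:3])@d
    mid=x[:3]+d*(np.percentile(s,1)+np.percentile(s,99))/2
    return dict(crown=(x[:3]-d*L/2).round(1),tip=(x[:3]+d*L/2).round(1),dir=d.round(3),s=np.percentile(s,[1,99]).round(1),res=np.abs(f(x)[:len(P)]).mean().round(2),n=len(P))
E
python3 - <<'E'
from h import *
for t in('scene0','top0'):
    p,d,z=load(t); C=cloud(d,z); m=orange(p)
    n,l,st,ce=cv2.connectedComponentsWithStats(m)
    for i in range(1,n):
        if 60<st[i,4]<4000:
            Q=C[(l==i)&(d>0)]; 
            if len(Q) and abs(Q[:,1].mean())<500 and Q[:,0].mean()<800: print(t,ce[i].round(),st[i,4],Q.min(0).round(),Q.max(0).round(),np.median(Q,0).round())
    w=(d>0)&(C[...,2]>118)&(C[...,2]<140)&(C[...,1]<0)&(C[...,1]>-400)&(C[...,0]>300)&(C[...,0]<700)&(orange(p)==0)
    l=cv2.connectedComponentsWithStats(w.astype(np.uint8),connectivity=8); i=1+np.argmax(l[2][1:,4])
    Q=C[l[1]==i]; r=cv2.minAreaRect(Q[:,:2].astype(np.float32)); print('crate',t,r,np.median(Q[:,2]),len(Q))
    w=(d>0)&(C[...,2]>-30)&(C[...,2]<3)&(C[...,0]>400)&(C[...,0]<700)&(abs(C[...,1])<250); print('table',np.median(C[w][:,2]))
    w=(d>0)&(C[...,2]>6)&(C[...,2]<15)&(C[...,1]>120)&(C[...,1]<400)&(C[...,0]>300)&(C[...,0]<700)
    l=cv2.connectedComponentsWithStats(w.astype(np.uint8)); i=1+np.argmax(l[2][1:,4]);Q=C[l[1]==i]; print('base',t,cv2.minAreaRect(Q[:,:2].astype(np.float32)),np.median(Q[:,2]),len(Q))
E
```

```text
scene0 [176. 159.] 272 [490. 255.  -3.] [699. 512. 178.] [530. 266. 147.]
scene0 [240. 238.] 809 [421. -29.  -3.] [570.  92.  45.] [481.  13.  32.]
crate scene0 ((558.8187866210938, -245.16888427734375), (111.26248168945312, 194.20018005371094), 18.176437377929688) 126.68357897960097 1300
table -1.618715688880403
base scene0 ((534.75341796875, 278.426025390625), (151.49893188476562, 108.77888488769531), 5.361563682556152) 8.00002551621581 692
top0 [173. 205.] 266 [500. 260.  -1.] [602. 343. 181.] [546. 280. 152.]
top0 [257. 224.] 494 [428. -22.  -5.] [567.  73.  47.] [491.  21.  35.]
top0 [360. 379.] 104 [-178. -457. -394.] [ -97. -367. -225.] [-120. -401. -263.]
crate top0 ((563.5484619140625, -242.84353637695312), (111.3575439453125, 195.2110137939453), 17.774948120117188) 127.80040148036053 607
table -1.0234159142168535
base top0 ((536.4534912109375, 280.8898620605469), (149.41058349609375, 109.24801635742188), 5.869493007659912) 9.34322559180196 561
```

Run:
```python
from h import *
for tg in(['scene0'],['top0'],['scene0','top0']):
    P=np.vstack(carrot_pts(tg,[[440,220,55],[640,340,200]])); print(tg,fitcone(P,157,23.5,17.5,[.64,.06,-.77]))
    P=np.vstack(carrot_pts(tg,[[400,-60,8],[600,110,60]])); print(tg,len(P),fitcone(P,153,22.5,17,[.87,-.5,0]),fitcone(P,153,22.5,17,[-.87,.5,0]))
    a=P[:,:2]; print(cv2.minAreaRect(a.astype(np.float32)))
a=np.deg2rad(5.6); R=np.array([[np.cos(a),-np.sin(a)],[np.sin(a),np.cos(a)]]); c=np.array([535.6,279.6])
print('foot',c+R@[55,0],'fork',c+R@[55-96*np.cos(np.deg2rad(50)),0])
b=np.deg2rad(18);R=np.array([[np.cos(b),-np.sin(b)],[np.sin(b),np.cos(b)]]); c=np.array([561,-244.])
print('wells',c+R@[0,46.5],c-R@[0,46.5])
s=cv2.imread('pics/scene0.png'); t=cv2.imread('pics/top0.png')
f=lambda im,x,y,w,h:cv2.resize(im[y:y+h,x:x+w],(400,400),interpolation=cv2.INTER_CUBIC)
cv2.imwrite('pics/b.png',np.hstack([f(s,140,130,140,140),f(t,155,180,140,140)]))
```

```text
['scene0'] {'crown': array([488.6, 290.1, 205.3]), 'tip': array([557.8, 258.7,  67.9]), 'dir': array([ 0.44 , -0.2  , -0.875]), 's': array([-33.2,  77.9]), 'res': np.float64(1.59), 'n': 77}
['scene0'] 637 {'crown': array([420.5,  57. ,  21.6]), 'tip': array([555.2, -15.2,  15.1]), 'dir': array([ 0.881, -0.472, -0.042]), 's': array([-62.8,  73.1]), 'res': np.float64(1.5), 'n': 637} {'crown': array([420.5,  57. ,  21.6]), 'tip': array([555.2, -15.2,  15.1]), 'dir': array([ 0.881, -0.472, -0.042]), 's': array([-62.8,  73.1]), 'res': np.float64(1.5), 'n': 637}
((489.3830261230469, 8.809345245361328), (33.252220153808594, 140.4658203125), 59.878143310546875)
['top0'] {'crown': array([455.4, 280.7, 172. ]), 'tip': array([608.7, 282.8, 138.1]), 'dir': array([ 0.976,  0.013, -0.216]), 's': array([-15.4,  64.8]), 'res': np.float64(2.52), 'n': 22}
['top0'] 304 {'crown': array([424.3,  57.9,  21.9]), 'tip': array([558.6, -15. ,  15.6]), 'dir': array([ 0.878, -0.477, -0.041]), 's': array([-59.9,  73.4]), 'res': np.float64(1.44), 'n': 304} {'crown': array([557. , -14.5,   9.7]), 'tip': array([423
[... 342 characters left out ...]
, -0.22 , -0.858]), 's': array([-47. ,  70.1]), 'res': np.float64(2.35), 'n': 99}
['scene0', 'top0'] 941 {'crown': array([433.1,  50.8,  20.9]), 'tip': array([568.2, -20.7,  14.5]), 'dir': array([ 0.883, -0.468, -0.042]), 's': array([-76.3,  60. ]), 'res': np.float64(1.45), 'n': 941} {'crown': array([556.3, -11.9,  10.1]), 'tip': array([419.6,  54.7,  27.5]), 'dir': array([-0.893,  0.435,  0.113]), 's': array([-72.7,  63.4]), 'res': np.float64(1.59), 'n': 941}
((494.84344482421875, 16.56420135498047), (44.742774963378906, 143.75428771972656), 62.945865631103516)
foot [590.337507   284.96705949] fork [528.92440221 278.94545191]
wells [ 546.63070976 -199.77587199] [ 575.36929024 -288.22412801]
```

View pics/b.png

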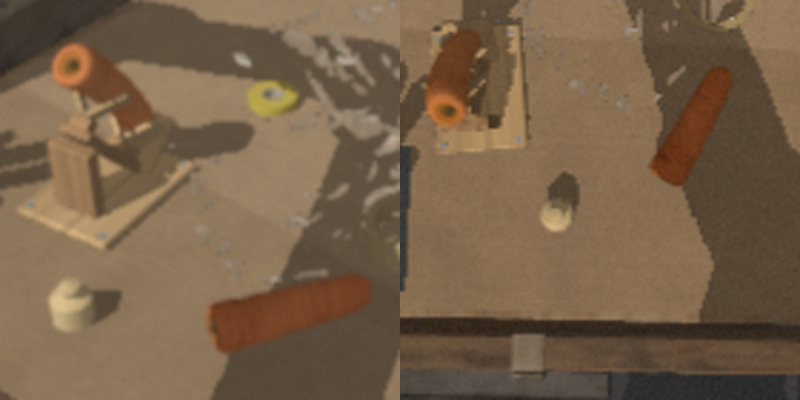

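```bash
cat >> h.py <<'E'
def go(x,y,z,yaw=None):
    s=monitor.read_state(); e=np.array(s['eef_pos']); a=s['tool_rot'][2]
    X=np.array([np.cos(a),np.sin(a),0]);Y=np.array([np.sin(a),-np.cos(a),0]); D=np.array([x,y,z])-e
    t=0 if yaw is None else -((yaw-np.degrees(a)+180)%360-180)
    print('clk',round(float(s['clock']),2),'eef',e.round(1),'yaw',np.degrees(a).round(1),'rp',np.degrees(s['tool_rot'][:2]).round(1),'w',round(float(s['width']),1),'gf',round(float(s['gripper_force']),1),'F',np.round(s['force'],1),'-> cm',np.round([D@X/10,D@Y/10,-D[2]/10],2),'turn',round(float(t),1))
def tri(pxs):
    A=[];b=[]
    for t,u,v in pxs:
        z=load(t)[2]; o=-z['R'].T@z['t']; r=z['R'].T@np.linalg.inv(z['K'])@[u,v,1]; r/=np.linalg.norm(r); M=np.eye(3)-np.outer(r,r); A.append(M);b.append(M@o)
    A=np.vstack(A);b=np.hstack(b); x=np.linalg.lstsq(A,b,rcond=None)[0]; return x.round(1),np.linalg.norm(A@x-b).round(1)
E
python3 - <<'E'
from h import *
print('crown',tri([('scene0',165.2,153.1),('top0',172.2,217.8)]))
p,d,z=load('top0');C=cloud(d,z); m=(d>0)&(C[...,1]>360)&(C[...,1]<620)&(C[...,0]>250)&(C[...,0]<600)&(C[...,2]>20)
Q=C[m]; print(Q.min(0),Q.max(0),np.percentile(Q[:,2],99))
go(480,274,250,185.6)
E
```

```text
crown (array([509.1, 276.3, 164.2]), np.float64(0.5))
[250.08758147 360.03957588  20.01530055] [599.18043492 580.07147715 163.85875138] 154.85435275621532
clk 0.15 eef [156.8 630.3 230.6] yaw 166.0 rp [-179.9   -0. ] w 85.0 gf 0.0 F [-0.6  0.7 -1.4] -> cm [-39.97 -26.77  -1.94] turn -19.6
```

Request:
arm_command(
  series=[100,-4,-2.7,-0.6,0,100,-8,-5.4,-1.2,0,100,-12,-8.1,-2,0,100,-16,-10.7,-2,0,100,-20,-13.4,-2,0],
)

```text
clock: 0.57
eef_pos: [297.1, 475.9, 251.1]
tool_rot: [3.141, 0.0, 2.898]
force: [0.9, 0.1, -0.8]
width: 85.4
gripper_force: 0.0
```

Request:
arm_command(
  series=[100,-4,-2.7,0,-4,100,-8,-5.4,0,-8,100,-12,-8.1,0,-12,100,-16,-10.7,0,-16,100,-20,-13.4,0,-19.6],
)

```text
clock: 0.98
eef_pos: [436.9, 321.3, 250.7]
tool_rot: [-3.142, -0.0, -3.04]
force: [0.7, 0.5, 0.2]
width: 85.2
gripper_force: 0.0
```

Run:
```python
from h import *
go(480,274,250,185.6)
grab('wrist','w1')
```

```text
clk 0.98 eef [436.9 321.3 250.7] yaw -174.2 rp [-180.   -0.] w 85.2 gf 0.0 F [0.7 0.5 0.2] -> cm [-3.81 -5.14  0.07] turn 0.2
```

View pics/w1.png

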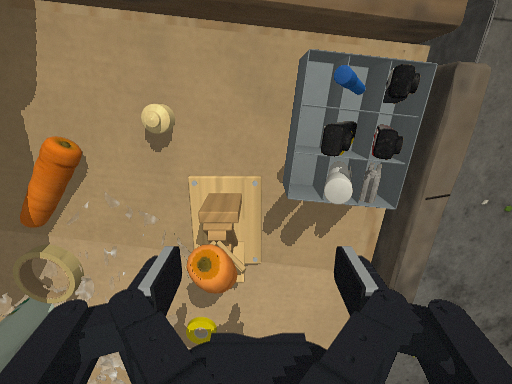

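Run:
```python
from h import *
p,d,z=load('w1');C=cloud(d,z)
m=orange(p); n,l,st,ce=cv2.connectedComponentsWithStats(m)
for i in range(1,n):
    if st[i,4]>300: print(ce[i].round(),st[i],C[(l==i)&(d>0)].mean(0).round())
for (u,v) in[(208,262),(200,250),(215,250),(193,265),(222,262),(210,275),(220,208),(208,232),(240,250)]: print((u,v),C[v,u].round(1))
print('tri',tri([('scene0',165.2,153.1),('w1',208,262)]),tri([('top0',172.2,217.8),('w1',208,262)]))
w=(d>0)&(C[...,2]>5)&(C[...,2]<15)&(C[...,1]>180)&(C[...,1]<350)&(C[...,0]>400)&(C[...,0]<700)
l=cv2.connectedComponentsWithStats(w.astype(np.uint8)); i=1+np.argmax(l[2][1:,4]);Q=C[l[1]==i]; print('base',cv2.minAreaRect(Q[:,:2].astype(np.float32)),np.median(Q[:,2]),len(Q),Q.min(0),Q.max(0))
P=carrot_pts(['w1'],[[400,-60,8],[600,110,60]])[0]; print(fitcone(P,153,22.5,17,[.87,-.5,0]))
P=carrot_pts(['w1'],[[440,220,55],[640,340,200]])[0]
Q=np.vstack([P]+carrot_pts(['scene0','top0'],[[440,220,55],[640,340,200]]))
print(fitcone(P,157,23.5,17.5,[.64,.06,-.77]));print(fitcone(Q,157,23.5,17.5,[.64,.06,-.77]))
```

```text
(208, 262) [507.4 279.7 163.9]
(200, 250) [497.8 270.7 159.1]
(215, 250) [495.8 285.4 160. ]
(193, 265) [509.9 266.  167.3]
(222, 262) [504.8 293.5 165.7]
(210, 275) [516.5 283.4 171.6]
(220, 208) [488.1 278.1  70.5]
(208, 232) [508.8 268.5  99.2]
(240, 250) [574.1 307.8  24.1]
tri (array([510. , 279.1, 161.7]), np.float64(1.4)) (array([509.9, 278.2, 159.2]), np.float64(1.5))
base ((537.1838989257812, 281.6939697265625), (149.39566040039062, 109.7326889038086), 5.615913391113281) 7.608405726170115 3374 [457.81852099 221.29459642   5.03473869] [608.23705139 342.20881821  14.66382319]h.py:23: RuntimeWarning: Mean of empty slice.
  c0=P.mean(0)-[0,0,12]; d0=np.array(dirguess,float); d0/=np.linalg.norm(d0)
  ret = um.true_divide(
Traceback (most recent call last):
  File "h.py", line 28, in fitcone
    q=least_squares(f,np.r_[c0,d0],loss='soft_l1',f_scale=2); x=q.x; d=x[3:]/np.linalg.norm(x[3:]); s=(P-x[:3])@d
ValueError: Initial guess is outside of provided bounds
```

Request:
arm_command(
  series=[100,-2.5,-1.6,0,0,100,-5,-3.2,0,0,100,-7.56,-4.82,1,0,100,-7.56,-4.82,3,0,100,-7.56,-4.82,4.6,0],
)

```text
clock: 1.45
eef_pos: [517.8, 280.5, 203.7]
tool_rot: [-3.141, 0.001, -3.048]
force: [-0.5, -0.4, -0.4]
width: 85.2
gripper_force: 0.0
```

Request:
arm_command(
  series=[100,0,0,2,0,100,0,0,4,0,100,0,0,6,0,100,0,0,7.1,0,100,0,0,7.1,0],
)

```text
clock: 1.87
eef_pos: [514.1, 281.7, 131.2]
tool_rot: [-3.139, -0.005, -3.043]
force: [-0.1, -1.1, 0.8]
width: 85.4
gripper_force: 0.0
```

Run:
```python
from h import *
go(517,281,134,185.6)
grab('wrist','w2');grab('scene','s2')
a=cv2.imread('pics/w2.png')[130:384];b=cv2.imread('pics/s2.png')[110:230,90:260]
cv2.imwrite('pics/c.png',np.hstack([a[:, 100:450],cv2.resize(b,(360,254))]))
```

```text
clk 1.87 eef [514.1 281.7 131.2] yaw -174.4 rp [-179.9   -0.3] w 85.4 gf 0.0 F [-0.1 -1.1  0.8] -> cm [-0.28 -0.09 -0.28] turn 0.0
```

View pics/c.png

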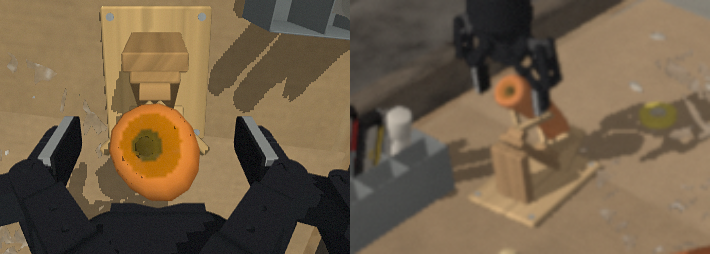

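Request:
arm_command(
  series=[100,0,0,-0.3,0,40,0,0,-0.3,0,0,0,0,-0.3,0,0,0,0,-0.3,0,0,0,0,-0.3,0],
)

```text
clock: 2.38
eef_pos: [516.3, 281.5, 137.7]
tool_rot: [-3.141, 0.001, -3.044]
force: [-1.2, -1.3, 4.0]
width: 42.8
gripper_force: 59.8
```

Request:
arm_command(
  series=[0,0,0,0,0,0,0,0,0,0,0,0,0,0,0,0,0,0,0,0,0,0,0,0,0],
)

```text
clock: 2.8
eef_pos: [516.3, 281.6, 137.7]
tool_rot: [-3.141, 0.001, -3.044]
force: [-1.8, -2.4, 5.9]
width: 42.9
gripper_force: 59.8
```

Request:
arm_command(
  series=[0,0,0,-0.5,0,0,0,0,-1.2,0,0,0,0,-2,0,0,0,0,-3,0,0,0,0,-4,0],
)

```text
clock: 3.22
eef_pos: [515.9, 282.6, 177.8]
tool_rot: [3.141, 0.0, -3.043]
force: [-0.1, 0.9, -1.2]
width: 43.1
gripper_force: 60.6
```

Run:
```python
from h import *
go(517,281,134,185.6)
grab('wrist','w3');grab('scene','s3')
b=cv2.imread('pics/s3.png')[110:230,90:260];a=cv2.imread('pics/w3.png')[130:384]
cv2.imwrite('pics/d.png',np.hstack([a[:, 100:450],cv2.resize(b,(360,254))]))
```

```text
clk 3.22 eef [515.9 282.6 177.8] yaw -174.4 rp [180.   0.] w 43.1 gf 60.6 F [-0.1  0.9 -1.2] -> cm [-0.1  -0.17  4.38] turn 0.0
```

View pics/d.png

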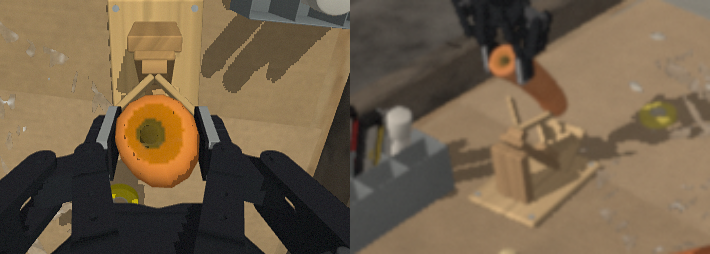

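Request:
arm_command(
  series=[0,0,0,1,0,0,0,0,2,0,0,0,0,3,0,0,0,0,3.6,0,0,0,0,3.6,0],
)

```text
clock: 3.73
eef_pos: [515.8, 281.6, 138.7]
tool_rot: [-3.14, -0.002, -3.044]
force: [0.2, -1.1, -1.0]
width: 42.3
gripper_force: 60.5
```

Request:
arm_command(
  series=[0,-0.5,0,-0.5,0,0,-1.1,0,-0.9,0,0,-1.6,0,-1.3,0,0,-2.0,0,-1.6,0,0,-2.5,0,-1.9,0],
)

```text
clock: 4.15
eef_pos: [541.4, 285.1, 160.5]
tool_rot: [3.141, 0.001, -3.043]
force: [0.0, -0.2, -1.5]
width: 42.5
gripper_force: 60.7
```

Request:
arm_command(
  series=[0,-0.5,0,-0.3,0,0,-1.1,0,-0.6,0,0,-1.6,0,-0.8,0,0,-2.1,0,-1.0,0,0,-2.7,0,-1.2,0],
)

```text
clock: 4.57
eef_pos: [567.9, 287.6, 171.8]
tool_rot: [-3.142, -0.0, -3.043]
force: [0.6, 0.2, -1.9]
width: 42.7
gripper_force: 60.7
```

Request:
arm_command(
  series=[0,-0.6,0,-0.2,0,0,-1.1,0,-0.3,0,0,-1.7,0,-0.4,0,0,-2.3,0,-0.5,0,0,-2.8,0,-0.5,0],
)

```text
clock: 4.98
eef_pos: [596.4, 290.4, 176.8]
tool_rot: [3.142, 0.0, -3.043]
force: [0.2, 0.5, -1.1]
width: 42.5
gripper_force: 60.7
```

Run:
```python
from h import *
go(517,281,134,185.6)
grab('wrist','w4');grab('scene','s4')
b=cv2.imread('pics/s4.png')[90:230,90:260];a=cv2.imread('pics/w4.png')[130:384]
cv2.imwrite('pics/e.png',np.hstack([a[:, 100:450],cv2.resize(b,(360,254))]))
```

```text
clk 4.98 eef [596.4 290.4 176.8] yaw -174.4 rp [180.   0.] w 42.5 gf 60.7 F [ 0.2  0.5 -1.1] -> cm [ 7.99 -0.16  4.28] turn 0.0
```

View pics/e.png

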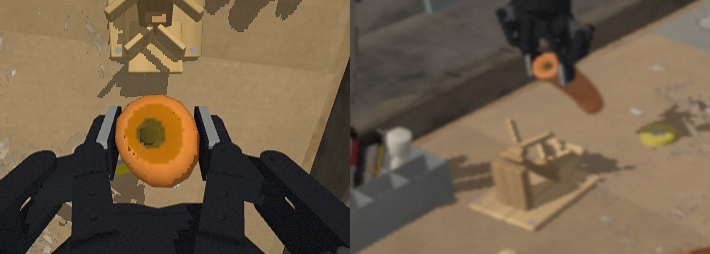

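```bash
sed -i 's/h\[...,0\]<13/h[...,0]<19/' h.py
python3 - <<'E'
from h import *
grab('top','t4')
bx=[[540,225,70],[760,345,230]]
for tg in(['s4'],['t4'],['w4'],['s4','t4','w4']):
    P=np.vstack(carrot_pts(tg,bx)); 
    if len(P)>20: print(tg,fitcone(P,157,23.5,17.5,[.6,.06,-.8]),P.min(0).round(),P.max(0).round())
p,d,z=load('top0');C=cloud(d,z); m=(d>0)&(C[...,2]>60)&(C[...,0]>600)&(C[...,0]<900)&(abs(C[...,1])<200)
print('bottle',C[m].min(0),C[m].max(0))
p,d,z=load('s4');C=cloud(d,z); m=(d>0)&(C[...,2]>20)&(C[...,2]<75)&(C[...,0]>565)&(C[...,0]<640)&(abs(C[...,1]-285)<60); Q=C[m]; print('foot',len(Q)); print(np.array([np.r_[k,np.percentile(Q[abs(Q[:,0]-k)<4][:,2],[50,97]),(abs(Q[:,0]-k)<4).sum()] for k in range(570,625,6) if (abs(Q[:,0]-k)<4).sum()>0]).round())
E
```

```text
['s4'] {'crown': array([579.2, 269.4, 236. ]), 'tip': array([667.7, 297.8, 109.5]), 'dir': array([ 0.564,  0.181, -0.806]), 's': array([-50. ,  75.7]), 'res': np.float64(3.38), 'n': 123} [574. 270.  97.] [663. 302. 215.]
['t4'] {'crown': array([591.6, 296.5, 214.1]), 'tip': array([682. , 295.7,  85.8]), 'dir': array([ 0.576, -0.005, -0.817]), 's': array([-74.6,  42.9]), 'res': np.float64(0.8), 'n': 101} [578. 275. 115.] [674. 301. 203.]
['w4'] {'crown': array([540. , 270.1, 266.5]), 'tip': array([636.7, 300.8, 146.7]), 'dir': array([ 0.616,  0.196, -0.763]), 's': array([-1.1, 15.4]), 'res': np.float64(5.5), 'n': 4948} [573. 269. 193.] [618. 311. 216.]
['s4', 't4', 'w4'] {'crown': array([529.8, 247.9, 277. ]), 'tip': array([623.3, 306.7, 165.4]), 'dir': array([ 0.595,  0.375, -0.711]), 's': array([ 17.2, 109.7]), 'res': np.float64(4.96), 'n': 5172} [573. 269.  97.] [674. 311. 216.]
bottle [693.1614912  -83.9847191   60.62267539] [786.41118864  -3.21879163 263.21075591]
foot 293
[[570.  52.  62.  44.]
 [576.  43.  64.  50.]
 [582.  37.  66.  67.]
 [588.  38.  63.  47.]
 [594.  41.  57.  43.]
 [600.  45.  50.  39.]
 [606.  49.  53.  51.]
 [612.  51.  55.  31.]
 [618.  50.  50.   3.]]
```

Request:
arm_command(
  series=[0,1,0,-1.7,0,0,2,0,-3.4,0,0,3.5,0,-5,0,0,5,0,-7,0,0,6,0,-8.5,0],
)

```text
clock: 5.55
eef_pos: [534.1, 284.6, 262.9]
tool_rot: [3.141, -0.001, -3.042]
force: [1.0, 0.5, -1.4]
width: 42.4
gripper_force: 60.8
```

Request:
arm_command(
  series=[0,0.2,-1.5,0,0,0,0.6,-4.5,0,0,0,1.0,-8,0,0,0,1.5,-11.5,0,0,0,1.9,-15,0,0],
)

```text
clock: 5.97
eef_pos: [530.8, 131.0, 261.2]
tool_rot: [-3.141, -0.001, -3.043]
force: [0.2, 0.5, -2.0]
width: 42.6
gripper_force: 60.9
```

Request:
arm_command(
  series=[0,0.4,-3.5,0,0,0,0.9,-7,0,0,0,1.3,-10.5,0,0,0,1.8,-14,0,0,0,2.2,-17.5,0,0],
)

```text
clock: 6.38
eef_pos: [525.8, -45.4, 261.3]
tool_rot: [-3.141, -0.001, -3.044]
force: [1.2, -0.9, -1.8]
width: 42.1
gripper_force: 60.9
```

Request:
arm_command(
  series=[0,0.4,-3.3,0,0,0,0.9,-6.5,0,0,0,1.3,-9.5,0,0,0,1.7,-12.5,0,0,0,2,-15,0,0],
)

```text
clock: 6.8
eef_pos: [520.3, -197.6, 261.2]
tool_rot: [-3.141, -0.001, -3.046]
force: [-0.1, -0.6, -1.3]
width: 42.5
gripper_force: 60.9
```

Request:
arm_command(
  series=[0,0.4,-3,0,-3,0,0.8,-6,0,-6,0,1.2,-8.5,0,-9,0,1.4,-10.5,0,-12.4,0,1.5,-11.2,0,-12.4],
)

```text
clock: 7.22
eef_pos: [515.7, -312.1, 261.0]
tool_rot: [-3.14, -0.002, -2.831]
force: [0.5, 0.3, -1.9]
width: 42.7
gripper_force: 60.9
```

Run:
```python
from h import *
go(518,-307,260,198)
p,d,z=grab('wrist','w5');C=cloud(d,z)
w=(d>0)&(C[...,2]>118)&(C[...,2]<140)&(C[...,1]<-90)&(C[...,1]>-420)&(C[...,0]>430)&(C[...,0]<700)&(orange(p)==0)
l=cv2.connectedComponentsWithStats(w.astype(np.uint8)); 
for i in range(1,l[0]):
    if l[2][i,4]>150: Q=C[l[1]==i]; print(l[2][i],cv2.minAreaRect(Q[:,:2].astype(np.float32)),np.median(Q[:,2]))
```

```text
clk 7.22 eef [ 515.7 -312.1  261. ] yaw -162.2 rp [-1.799e+02 -1.000e-01] w 42.7 gf 60.9 F [ 0.5  0.3 -1.9] -> cm [-0.37  0.42  0.1 ] turn -0.2Traceback (most recent call last):
  File "<stdin>", line 3, in <module>
  File "h.py", line 10, in cloud
    c=np.stack([u,v,np.ones_like(u)],-1)@np.linalg.inv(z['K']).T*d[...,None]
                                                       ~^^^^^
KeyError: 'K'
```

View pics/w5.png

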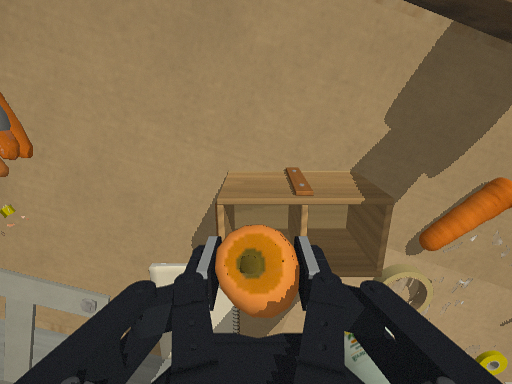

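Run:
```python
from h import *
p,d,z=load('w5');C=cloud(d,z)
a=np.deg2rad(18);R=np.array([[np.cos(a),-np.sin(a)],[np.sin(a),np.cos(a)]])
w=(d>0)&(C[...,2]>122)&(C[...,2]<138)&(orange(p)==0)
L=(C[...,:2]-[561,-244])@R   # crate frame
w&=(abs(L[...,0])<80)&(abs(L[...,1])<120)
Q=L[w];print(len(Q),np.median(C[w][:,2]))
n=Q[(Q[:,0]<-35)];print('near rim x',np.percentile(n[:,0],[2,98]).round(1),'y',np.percentile(n[:,1],[1,99]).round(1))
for lo,hi in((-20,20),(70,110)):
    k=Q[(Q[:,0]>-38)&(Q[:,0]<20)&(Q[:,1]>lo)&(Q[:,1]<hi)];print('wall y',lo,np.percentile(k[:,1],[3,50,97]).round(1),len(k))
# yaw from near rim outer edge
m=n[abs(n[:,1])<80]
bins=[(c,np.percentile(m[abs(m[:,1]-c)<8][:,0],90)) for c in range(-70,75,20) if (abs(m[:,1]-c)<8).sum()>5]; b=np.array(bins);print(np.polyfit(b[:,0],b[:,1],1)*[57.3,1])
print('rightmost wall far end', np.percentile(Q[Q[:,1]>80][:,0],[1,99]).round(1))
P=carrot_pts(['w5'],[[430,-400,150],[640,-220,330]])[0];print(P.min(0),P.max(0))
```

```text
2855 127.29221180026549
near rim x [-48.3 -36.5] y [-94.7  94.3]
wall y -20 [-4.1 -0.7  3.4] 224
wall y 70 [88.6 91.1 96.2] 412
[  0.21742249 -41.04992965]
rightmost wall far end [-47.9  51.8]
[ 493.15687092 -334.88369715  276.6347223 ] [ 536.83380765 -291.16158799  300.30101984]
```

Request:
arm_command(
  series=[0,-0.5,0.4,1,-0.2,0,-1,0.4,2.5,-0.2,0,-1,0.4,4.5,-0.2,0,-1,0.4,6.3,-0.2,0,-1,0.4,7.1,-0.2],
)

```text
clock: 7.68
eef_pos: [525.3, -296.0, 187.6]
tool_rot: [3.136, -0.003, -2.82]
force: [-0.9, 0.6, -1.6]
width: 42.4
gripper_force: 60.9
```

Request:
arm_command(
  series=[0,-0.5,0,0,0,0,-1,0,0,0,0,-1.5,0,0,0,0,-2,0,0,0,0,-2.5,0,0,0],
)

```text
clock: 8.1
eef_pos: [547.3, -293.1, 191.7]
tool_rot: [3.141, -0.005, -2.824]
force: [-9.5, -2.5, 3.7]
width: 42.4
gripper_force: 60.3
```

Run:
```python
from h import *
go(518,-307,260,198)
grab('top','t6');grab('scene','s6')
for t in('t6','s6'):
    P=carrot_pts([t],[[430,-400,100],[680,-220,330]])[0];print(t,len(P),P.min(0).round(),P.max(0).round(),fitcone(P,157,23.5,17.5,[.5,.2,-.8]))
```

```text
clk 8.1 eef [ 547.3 -293.1  191.7] yaw -161.8 rp [179.9  -0.3] w 42.4 gf 60.3 F [-9.5 -2.5  3.7] -> cm [ 3.22 -0.41 -6.83] turn 0.2
t6 161 [ 559. -287.  126.] [ 613. -259.  225.] {'crown': array([ 550. , -289. ,  213.2]), 'tip': array([ 625.9, -272.7,   76.8]), 'dir': array([ 0.483,  0.104, -0.869]), 's': array([-76.7,  25.5]), 'res': np.float64(1.22), 'n': 161}
s6 405 [ 523. -313.  102.] [ 591. -272.  230.] {'crown': array([ 534.4, -303.4,  253.1]), 'tip': array([ 603. , -276.3,  114.4]), 'dir': array([ 0.437,  0.172, -0.883]), 's': array([-50.5,  79.1]), 'res': np.float64(4.24), 'n': 405}
```

Request:
arm_command(
  series=[0,-0.5,-0.1,0,0,0,-1,-0.2,0,0,0,-1.5,-0.3,0,0,0,-2,-0.3,0,0,0,-2.5,-0.3,0,0],
)

```text
clock: 8.62
eef_pos: [572.6, -288.6, 192.0]
tool_rot: [-3.141, -0.004, -2.825]
force: [-6.7, -1.8, 1.8]
width: 42.7
gripper_force: 60.3
```

Request:
arm_command(
  series=[0,-0.5,0,0,0,0,-1,0,0,0,0,-1.4,0,0,0,0,-1.8,0,0,0,0,-1.8,0,0,0],
)

```text
clock: 9.03
eef_pos: [590.0, -283.1, 192.1]
tool_rot: [-3.141, -0.004, -2.824]
force: [-6.8, -2.6, 2.6]
width: 42.4
gripper_force: 60.4
```

Run:
```python
from h import *
go(576.9+.951*18,-287.7+.309*18,190,198)
grab('top','t7');grab('scene','s7')
for t in('t7','s7'):
    P=carrot_pts([t],[[430,-400,100],[680,-220,330]])[0];print(t,len(P),P.min(0).round(),P.max(0).round(),fitcone(P,157,23.5,17.5,[.1,.0,-1]))
```

```text
clk 9.03 eef [ 590.  -283.1  192.1] yaw -161.8 rp [-179.9   -0.2] w 42.4 gf 60.4 F [-6.8 -2.6  2.6] -> cm [-0.41 -0.04  0.21] turn 0.2
t7 16 [ 601. -268.  166.] [ 611. -258.  213.] {'crown': array([ 585.2, -279.7,  240.4]), 'tip': array([ 618.8, -278.4,   87.1]), 'dir': array([ 0.214,  0.008, -0.977]), 's': array([-46.1,  -1.9]), 'res': np.float64(0.32), 'n': 16}
s7 679 [ 564. -304.  100.] [ 601. -266.  228.] {'crown': array([ 588.6, -283. ,  259.2]), 'tip': array([ 603.8, -283.1,  102.9]), 'dir': array([ 0.097, -0.   , -0.995]), 's': array([-47.5,  78.5]), 'res': np.float64(2.23), 'n': 679}
```

Request:
arm_command(
  series=[0,-0.3,0,0,0,0,-0.6,0,0,0,0,-0.9,0,0,0,0,-1.1,0,0,0,0,-1.1,0,0,0],
)

```text
clock: 9.55
eef_pos: [600.4, -279.9, 192.6]
tool_rot: [-3.14, -0.004, -2.824]
force: [-6.8, -1.9, 4.4]
width: 42.6
gripper_force: 60.1
```

Run:
```python
from h import *
go(576.9+.951*18,-287.7+.309*18,190,198)
grab('scene','s8')
for t in('s8',):
    P=carrot_pts([t],[[430,-400,100],[680,-220,330]])[0];print(t,len(P),P.min(0).round(),P.max(0).round(),fitcone(P,157,23.5,17.5,[.1,.0,-1]))
    for z in range(100,220,15): 
        q=P[abs(P[:,2]-z)<7]
        if len(q): print(z,len(q),q.mean(0).round(1))
```

```text
clk 9.55 eef [ 600.4 -279.9  192.6] yaw -161.8 rp [-179.9   -0.2] w 42.6 gf 60.1 F [-6.8 -1.9  4.4] -> cm [ 0.68 -0.02  0.26] turn 0.2
s8 717 [ 577. -303.  100.] [ 612. -263.  230.] {'crown': array([ 605. , -277.7,  257.3]), 'tip': array([ 600.5, -284.7,  100.5]), 'dir': array([-0.029, -0.044, -0.999]), 's': array([-49.1,  78.3]), 'res': np.float64(2.03), 'n': 717}
100 36 [ 581.6 -291.8  103.4]
115 73 [ 583.8 -289.4  114.6]
130 79 [ 585.7 -287.   130.4]
145 77 [ 586.4 -284.5  145.4]
160 67 [ 586.2 -282.8  159.4]
175 79 [ 585.8 -281.3  175.4]
190 60 [ 584.4 -281.6  189.6]
205 43 [ 581.6 -279.3  205.7]
```

Request:
arm_command(
  series=[0,0.5,0,0,0,0,1,0,0,0,0,1.6,0,0.5,0,0,1.6,0,1.5,0,0,1.6,0,2.5,0],
)

```text
clock: 10.02
eef_pos: [587.2, -283.4, 165.3]
tool_rot: [-3.141, 0.001, -2.824]
force: [-0.1, -0.3, -0.8]
width: 42.6
gripper_force: 60.9
```

Request:
arm_command(
  series=[0,0,0,0.8,0,0,0,0,1.5,0,0,0,0,2.1,0,0,0,0,2.6,0,0,0,0,2.6,0],
)

```text
clock: 10.43
eef_pos: [586.3, -283.0, 138.1]
tool_rot: [3.14, -0.002, -2.823]
force: [-0.0, 0.1, -2.1]
width: 42.6
gripper_force: 60.9
```

Run:
```python
from h import *
go(576.9,-287.7,190,198)
grab('scene','s9');grab('top','t9');grab('wrist','w9')
for t in('s9','t9','w9'):
    P=carrot_pts([t],[[430,-400,100],[680,-220,330]])[0];print(t,len(P),P.min(0).round(),P.max(0).round(),np.percentile(P[:,2],[50,90,99]).round(1))
P=carrot_pts(['s9'],[[430,-400,100],[680,-220,330]])[0];print(fitcone(P,157,23.5,17.5,[.1,.0,-1]))
```

```text
clk 10.43 eef [ 586.3 -283.   138.1] yaw -161.8 rp [ 1.799e+02 -1.000e-01] w 42.6 gf 60.9 F [-0.   0.1 -2.1] -> cm [ 1.04 -0.15 -5.19] turn 0.2
s9 384 [ 563. -303.  100.] [ 600. -267.  176.] [145.8 172.5 174.7]Traceback (most recent call last):
  File "<stdin>", line 5, in <module>
    return umr_minimum(a, axis, None, out, keepdims, initial, where)
ValueError: zero-size array to reduction operation minimum which has no identity
```

Request:
arm_command(
  series=[0,0,0,0.1,0,0,0,0,0.2,0,0,0,0,0.3,0,0,0,0,0.4,0,0,0,0,0.4,0],
)

```text
clock: 11.0
eef_pos: [586.7, -283.4, 135.6]
tool_rot: [3.141, -0.0, -2.823]
force: [0.4, 0.2, -1.7]
width: 42.4
gripper_force: 61.0
```

Request:
arm_command(
  series=[0,0,0,0.1,0,0,0,0,0.15,0,0,0,0,0.2,0,0,0,0,0.2,0,0,0,0,0.2,0],
)

```text
clock: 11.42
eef_pos: [586.8, -283.4, 133.7]
tool_rot: [3.142, -0.0, -2.823]
force: [-0.5, 0.0, -1.3]
width: 42.5
gripper_force: 61.0
```

Request:
arm_command(
  series=[0,0,0,0.05,0,0,0,0,0.1,0,0,0,0,0.15,0,0,0,0,0.2,0,0,0,0,0.2,0],
)

```text
clock: 11.83
eef_pos: [586.7, -283.4, 131.6]
tool_rot: [3.141, -0.0, -2.823]
force: [-0.1, 0.6, -1.6]
width: 42.5
gripper_force: 61.0
```

Run:
```python
from h import *
go(576.9,-287.7,131,198)
p,d,z=load('s9');C=cloud(d,z)
w=(d>0)&(C[...,2]>118)&(C[...,2]<145)&(orange(p)==0)&(C[...,0]<560)&(C[...,0]>500)&(C[...,1]<-150)&(C[...,1]>-330);print('rim z scene',np.percentile(C[w][:,2],[50,90,98]))
grab('scene','s10');P=carrot_pts(['s10'],[[430,-400,100],[680,-220,330]])[0];print(np.percentile(P[:,2],[50,90,99]).round(1))
```

```text
clk 11.83 eef [ 586.7 -283.4  131.6] yaw -161.8 rp [180.  -0.] w 42.5 gf 61.0 F [-0.1  0.6 -1.6] -> cm [ 1.07 -0.1   0.06] turn 0.2
rim z scene [127.05433061 129.15335722 130.24117807]
[145.9 165.3 167.4]
```

Request:
arm_command(
  series=[52,0,0,0,0,54,0,0,0,0,58,0,0,0,0,66,0,0,-0.1,0,80,0,0,-0.2,0],
)

```text
clock: 12.3
eef_pos: [586.9, -283.5, 133.9]
tool_rot: [-3.141, 0.0, -2.823]
force: [-0.4, 0.5, 0.2]
width: 66.8
gripper_force: 0.0
```

Request:
arm_command(
  series=[90,0,0,-0.2,0,90,0,0,-0.5,0,90,0,0,-1.5,0,95,0,0,-3,0,100,0,0,-5,0],
)

```text
clock: 12.72
eef_pos: [586.1, -283.1, 183.8]
tool_rot: [3.14, -0.002, -2.823]
force: [0.4, -0.3, -0.1]
width: 85.3
gripper_force: 0.0
```

Request:
arm_command(
  series=[100,0,0,-3,0,100,0,0,-6,0,100,1,0,-7,0,100,3,1,-7,0,100,5,3,-7,0],
)

```text
clock: 13.13
eef_pos: [530.0, -273.1, 255.2]
tool_rot: [-3.137, 0.002, -2.826]
force: [-1.5, -0.2, -0.6]
width: 85.3
gripper_force: 0.0
```

Run:
```python
from h import *
go(486,26,240,151)
grab('scene','s11');grab('top','t11')
for t in ('s11','t11'):
    P=carrot_pts([t],[[430,-400,100],[680,-220,330]])[0];print(t,len(P),P.min(0).round(),P.max(0).round(),fitcone(P,157,23.5,17.5,[.1,.0,-1]))
a=[cv2.imread(f'pics/{n}.png') for n in('s11','t11')]
cv2.imwrite('pics/f.png',np.hstack([cv2.resize(a[0][180:310,270:430],(400,325)),cv2.resize(a[1][160:260,280:403],(400,325))]))
# lying carrot
for t in('s11','t11','w5'):
    P=carrot_pts([t],[[380,-80,8],[620,130,60]])[0]
    if len(P)>50: print(t,len(P),cv2.minAreaRect(P[:,:2].astype(np.float32)),fitcone(P,153,22.5,17,[.87,-.5,0]))
```

```text
clk 13.13 eef [ 530.  -273.1  255.2] yaw -161.9 rp [-1.798e+02  1.000e-01] w 85.3 gf 0.0 F [-1.5 -0.2 -0.6] -> cm [-5.11 29.8   1.52] turn 47.1
s11 268 [ 559. -283.  100.] [ 595. -246.  163.] {'crown': array([ 582.1, -249.9,  161.9]), 'tip': array([ 611. , -320.7,   24.7]), 'dir': array([ 0.184, -0.451, -0.874]), 's': array([-77.8, -16.3]), 'res': np.float64(2.69), 'n': 268}
t11 96 [ 567. -273.  144.] [ 605. -238.  165.] {'crown': array([ 567. , -269.4,  144.2]), 'tip': array([ 698.3, -194. ,  102.4]), 'dir': array([ 0.836,  0.48 , -0.266]), 's': array([-78.5, -40.8]), 'res': np.float64(1.7), 'n': 96}
s11 667 ((488.0398864746094, 10.884716033935547), (34.96533203125, 140.32620239257812), 58.28287887573242) {'crown': array([419.6,  59.3,  20.1]), 'tip': array([554.4, -12.9,  15.8]), 'dir': array([ 0.881, -0.472, -0.028]), 's': array([-62.3,  73.8]), 'res': np.float64(1.66), 'n': 667}
t11 371 ((498.4607849121094, 19.96044158935547), (34.45436477661133, 140.5901641845703), 61.117523193359375) {'crown': array([425.5,  59.8,  21.9]), 'tip': array([559.2, -14.2,  15.3]), 'dir': array([ 0.874, -0.484, -0.043]), 's': array([-62.8,  72.1]), 'res': np.float64(1.77), 'n': 371}
w5 2621 ((498.39093017578125, 11.307037353515625), (37.75263977050781, 144.40525817871094), 58.724853515625) {'crown': array([430.2,  55.3,  19.7]), 'tip': array([565.7, -15.6,  14.2]), 'dir': array([ 0.885, -0.464, -0.036]), 's': array([-65.8,  72.6]), 'res': np.float64(0.82), 'n': 2621}
```

View pics/f.png

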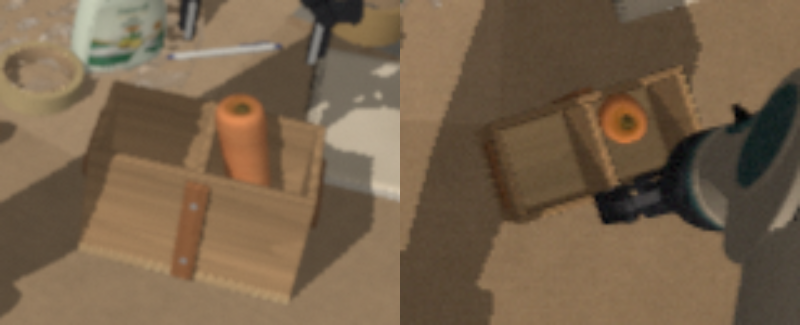

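Request:
arm_command(
  series=[100,-0.8,3,0,0,100,-1.6,6.5,0,0,100,-2.5,10,0,0,100,-3.4,13.5,0,0,100,-4.1,16,0,0],
)

```text
clock: 13.65
eef_pos: [518.7, -102.3, 254.2]
tool_rot: [3.14, 0.001, -2.821]
force: [0.7, 0.8, 0.7]
width: 85.2
gripper_force: 0.0
```

Request:
arm_command(
  series=[100,-0.8,3.2,0,7,100,-1.6,6.5,1,14,100,-2.3,9,2,21,100,-2.9,11,3,28,100,-3.1,11.7,4,35],
)

```text
clock: 14.07
eef_pos: [512.0, 19.4, 213.8]
tool_rot: [3.139, 0.0, 2.848]
force: [0.8, -0.2, -0.6]
width: 85.2
gripper_force: 0.0
```

Request:
arm_command(
  series=[100,0,0,0.5,6,100,0,0,1,11,100,0,0,1.5,11,100,0,0,1.5,11,100,0,0,1.5,11],
)

```text
clock: 14.48
eef_pos: [511.8, 14.9, 198.8]
tool_rot: [-3.142, -0.0, 2.659]
force: [0.0, 0.7, 0.3]
width: 85.4
gripper_force: 0.0
```

Run:
```python
from h import *
go(512.5,11.7,60,152)
p,d,z=grab('wrist','w12')
P=carrot_pts(['w12'],[[380,-80,6],[620,130,60]])[0]
r=cv2.minAreaRect(P[:,:2].astype(np.float32));f=fitcone(P,153,22.5,17,[.87,-.5,0]);print(len(P),r,f)
dr=f['dir'];c=(f['crown']+f['tip'])/2
s=(P-c)@dr; lat=(P[:,:2]-c[:2])@np.array([-dr[1],dr[0]])
for a in range(-75,80,15):
    q=abs(s-a)<5
    if q.sum()>10: print(a,np.percentile(lat[q],[2,98]).round(1),P[q][:,2].max().round(1))
print('ends',np.percentile(s,[.2,99.8]), 'tip->60', (c+dr*(np.percentile(s,99.8)+1-60)).round(1))
```

```text
clk 14.48 eef [511.8  14.9 198.8] yaw 152.3 rp [-180.   -0.] w 85.4 gf 0.0 F [0.  0.7 0.3] -> cm [-0.21 -0.25 13.88] turn 0.3
3783 ((498.5291748046875, 21.950862884521484), (43.30344772338867, 145.0283203125), 62.903995513916016) {'crown': array([434.7,  55.3,  20.1]), 'tip': array([568.3, -19. ,  13.4]), 'dir': array([ 0.873, -0.486, -0.044]), 's': array([-75.8,  62.2]), 'res': np.float64(0.64), 'n': 3783}
-75 [-17.2  18.6] 42.8
-60 [-20.2  20.5] 43.4
-45 [-19.2  19. ] 40.4
-30 [-20.2  19.2] 39.8
-15 [-18.2  18. ] 38.3
0 [-18.1  17.6] 37.5
15 [-16.9  17. ] 36.8
30 [-15.7  17.5] 35.9
45 [-13.8  15.7] 35.1
60 [-11.7  14.7] 34.2
ends [-77.09473183  65.51008756] tip->60 [507.2  15.   16.5]
```

Request:
arm_command(
  series=[100,-0.38,-0.24,2.5,1.3,100,-0.38,-0.24,5.5,1.3,100,-0.38,-0.24,9,1.3,100,-0.38,-0.24,12.5,1.3,100,-0.38,-0.24,15,1.3],
)

```text
clock: 14.95
eef_pos: [513.6, 11.0, 46.9]
tool_rot: [3.142, -0.001, 2.635]
force: [-0.1, 0.0, 0.7]
width: 85.5
gripper_force: 0.0
```

Request:
arm_command(
  series=[100,0,0,1.5,0,100,0,0,3,0,100,0,0,4.2,0,100,0,0,4.7,0,100,0,0,4.7,0],
)

```text
clock: 15.37
eef_pos: [513.7, 11.0, 1.1]
tool_rot: [-3.141, -0.001, 2.634]
force: [0.0, -0.4, -0.8]
width: 85.4
gripper_force: 0.0
```

Run:
```python
from h import *
go(514,11,1,151)
```

```text
clk 15.37 eef [513.7  11.    1.1] yaw 150.9 rp [-1.8e+02 -1.0e-01] w 85.4 gf 0.0 F [ 0.  -0.4 -0.8] -> cm [-0.03  0.02  0.01] turn -0.1
```

Request:
arm_command(
  series=[70,0,0,0,0,40,0,0,0,0,0,0,0,0,0,0,0,0,0,0,0,0,0,0,0],
)

```text
clock: 15.78
eef_pos: [514.6, 11.3, 2.9]
tool_rot: [3.141, 0.001, 2.635]
force: [-1.2, 0.3, 6.5]
width: 38.6
gripper_force: 59.1
```

Request:
arm_command(
  series=[0,0,0,-0.2,0,0,0,0,-0.5,0,0,0,0,-0.8,0,0,0,0,-0.8,0,0,0,0,-0.8,0],
)

```text
clock: 16.2
eef_pos: [514.1, 11.1, 9.9]
tool_rot: [3.141, 0.0, 2.634]
force: [0.1, -0.1, -2.2]
width: 38.1
gripper_force: 60.1
```

Request:
arm_command(
  series=[20,0,0,0,0,40,0,0,0,0,43,0,0,0,0,43,0,0,0,0,43,0,0,0,0],
)

```text
clock: 16.62
eef_pos: [513.9, 11.1, 9.6]
tool_rot: [-3.141, -0.0, 2.634]
force: [0.3, -0.3, -2.5]
width: 37.7
gripper_force: 60.1
```

Request:
arm_command(
  series=[44,0,0,0,0,44,0,0,0,0,44,0,0,0,0,44,0,0,0,0,44,0,0,0,0],
)

```text
clock: 17.03
eef_pos: [513.9, 11.2, 9.7]
tool_rot: [3.142, -0.0, 2.634]
force: [0.7, -0.0, -2.3]
width: 38.5
gripper_force: 60.1
```

Request:
arm_command(
  series=[0,0,0,0.3,0,0,0,0,0.6,0,0,0,0,0.75,0,50,0,0,0.75,0,75,0,0,0.75,0],
)

```text
clock: 17.45
eef_pos: [514.0, 11.1, 2.2]
tool_rot: [3.141, 0.0, 2.634]
force: [-0.4, 0.6, -0.5]
width: 53.5
gripper_force: 0.0
```

Request:
arm_command(
  series=[80,0,0,0,0,80,1.5,0,0,0,80,3,0,0,0,80,4.6,0,0,0,80,6.2,0,-0.2,0],
)

```text
clock: 17.87
eef_pos: [467.8, 36.4, 2.7]
tool_rot: [-3.141, -0.006, 2.634]
force: [-0.6, 0.4, -0.6]
width: 68.1
gripper_force: 0.0
```

Run:
```python
from h import *
go(459.5,41.5,5,151)
grab('wrist','w13')
P=carrot_pts(['w13'],[[380,-80,6],[620,130,60]])[0]
f=fitcone(P,153,22.5,17,[.87,-.5,0]);print(len(P),f); dr=f['dir'];c=(f['crown']+f['tip'])/2
s=(P-c)@dr;print('crown end',(c+dr*np.percentile(s,.3)).round(1))
```

```text
clk 17.87 eef [467.8  36.4   2.7] yaw 150.9 rp [-180.    -0.3] w 68.1 gf 0.0 F [-0.6  0.4 -0.6] -> cm [ 0.97  0.04 -0.23] turn -0.1
11127 {'crown': array([372.9,  90.2,  24.6]), 'tip': array([506.2,  15.4,  19.6]), 'dir': array([ 0.872, -0.489, -0.033]), 's': array([-7. , 64.3]), 'res': np.float64(1.61), 'n': 11127}
crown end [433.3  56.3  22.3]
```

Request:
arm_command(
  series=[80,0,0,-0.1,0,60,0,0,-0.1,0,30,0,0,-0.1,0,0,0,0,-0.1,0,0,0,0,-0.1,0],
)

```text
clock: 18.33
eef_pos: [468.9, 36.0, 4.3]
tool_rot: [-3.141, -0.005, 2.634]
force: [-0.3, 0.3, 6.5]
width: 42.9
gripper_force: 60.0
```

Request:
arm_command(
  series=[0,0,0,-0.5,0,0,0,0,-1.5,0,0,0,0,-3,0,0,0,0,-5,0,0,0,0,-7,0],
)

```text
clock: 18.75
eef_pos: [467.9, 35.7, 74.3]
tool_rot: [-3.139, -0.007, 2.634]
force: [0.4, -0.1, -1.9]
width: 42.7
gripper_force: 61.2
```

Run:
```python
from h import *
go(459.5,41.5,5,151)
grab('top','t14');grab('scene','s14')
for t in('t14','s14'):
    P=carrot_pts([t],[[400,-60,50],[620,100,130]])[0];print(t,len(P),fitcone(P,153,22.5,17,[.87,-.5,0]))
```

```text
clk 18.75 eef [467.9  35.7  74.3] yaw 150.9 rp [-179.9   -0.4] w 42.7 gf 61.2 F [ 0.4 -0.1 -1.9] -> cm [1.02 0.1  6.93] turn -0.1
t14 143 {'crown': array([426.3,  68.7,  90.5]), 'tip': array([554.5, -14.7,  85.5]), 'dir': array([ 0.838, -0.545, -0.032]), 's': array([22.2, 76.6]), 'res': np.float64(1.41), 'n': 143}
s14 474 {'crown': array([421.2,  60.3,  93.5]), 'tip': array([555.6, -12.7,  88.6]), 'dir': array([ 0.878, -0.477, -0.032]), 's': array([-63.2,  75. ]), 'res': np.float64(1.83), 'n': 474}
```

Request:
arm_command(
  series=[0,-0.3,1.3,0,0,0,-0.6,3,0,0,0,-1.1,4.8,0,0,0,-1.1,5.7,1,0,0,-1.1,5.7,2.5,0],
)

```text
clock: 19.27
eef_pos: [507.4, 83.3, 48.0]
tool_rot: [3.14, -0.004, 2.638]
force: [-0.7, 1.0, -2.4]
width: 42.8
gripper_force: 61.2
```

Request:
arm_command(
  series=[0,0,0,1.5,0,0,0,0,2.8,0,0,0,0,3.8,0,0,0,0,4.3,0,0,0,0,4.35,0],
)

```text
clock: 19.68
eef_pos: [503.9, 80.4, 4.4]
tool_rot: [-3.139, -0.008, 2.634]
force: [-1.5, -0.7, -1.1]
width: 42.7
gripper_force: 61.3
```

Run:
```python
from h import *
go(505,80,4.5,151)
```

```text
clk 19.68 eef [503.9  80.4   4.4] yaw 150.9 rp [-179.9   -0.5] w 42.7 gf 61.3 F [-1.5 -0.7 -1.1] -> cm [-0.12  0.02 -0.01] turn -0.1
```

Request:
arm_command(
  series=[0,0,0,0.05,0,52,0,0,0.05,0,60,0,0,0.05,0,70,0.7,0,0.05,0,70,1.5,0,0.05,0],
)

```text
clock: 20.1
eef_pos: [492.3, 88.3, 4.9]
tool_rot: [-3.141, -0.005, 2.634]
force: [-1.0, -0.4, -0.1]
width: 59.9
gripper_force: 0.0
```

Request:
arm_command(
  series=[70,0,0,0,0,60,0,0,0,0,30,0,0,0,0,0,0,0,0,0,0,0,0,0,0],
)

```text
clock: 20.52
eef_pos: [491.8, 88.6, 5.2]
tool_rot: [-3.141, -0.007, 2.635]
force: [-1.4, 0.9, 5.7]
width: 44.0
gripper_force: 59.9
```

Run:
```python
from h import *
go(505,80,4.5,151)
grab('wrist','w15')
P=carrot_pts(['w15'],[[380,-40,6],[640,160,60]])[0]
f=fitcone(P,153,22.5,17,[.87,-.5,0]); dr=f['dir'];c=(f['crown']+f['tip'])/2
s=(P-c)@dr;e=c+dr*np.percentile(s,.3);print('crown end',e.round(1),dr, 'dist',(np.array(monitor.read_state()['eef_pos'])-e)@dr)
p,d,z=load('t11');C=cloud(d,z)
for n,b in(('tape',[[560,-160,8],[760,40,40]]),('bottle',[[620,-200,60],[860,60,270]])):
    m=(d>0)&np.all((C>np.array(b)[0])&(C<np.array(b)[1]),-1);print(n,np.percentile(C[m],[2,50,98],axis=0).round())
```

```text
clk 20.52 eef [491.8  88.6   5.2] yaw 151.0 rp [-180.    -0.4] w 44.0 gf 59.9 F [-1.4  0.9  5.7] -> cm [-1.58 -0.11  0.07] turn -0.0
crown end [469.7 102.1  22.7] [ 0.864 -0.503 -0.016] dist 26.101728119427147
tape [[ 563. -118.    8.]
 [ 688.   -5.   22.]
 [ 757.   38.   35.]]
bottle [[700. -79.  68.]
 [729. -39. 244.]
 [773.  -8. 260.]]
```

Request:
arm_command(
  series=[0,0,0,-1.5,0,0,0,0,-5,0,0,0,0,-9,0,0,0,0,-13,0,0,0,0,-17,0],
)

```text
clock: 20.98
eef_pos: [492.3, 87.6, 176.2]
tool_rot: [-3.139, -0.007, 2.634]
force: [1.3, 1.3, -2.1]
width: 44.4
gripper_force: 61.8
```

Request:
arm_command(
  series=[0,0,0,-3,0,0,-1.3,-2.6,-3.5,0,0,-2.9,-5.8,-3.5,0,0,-4.5,-9,-3.5,0,0,-6.2,-12.4,-3.5,0],
)

```text
clock: 21.4
eef_pos: [486.9, -51.1, 209.7]
tool_rot: [-3.141, -0.006, 2.637]
force: [0.9, -0.6, -2.2]
width: 44.1
gripper_force: 61.8
```

Request:
arm_command(
  series=[0,-1.6,-3.2,0,0,0,-3.2,-6.4,0,0,0,-4.8,-9.4,0,0,0,-6,-11.8,0,0,0,-6.3,-12.6,0,0],
)

```text
clock: 21.82
eef_pos: [480.1, -197.2, 209.6]
tool_rot: [-3.137, -0.004, 2.628]
force: [-0.1, -0.2, -1.7]
width: 44.2
gripper_force: 61.8
```

Request:
arm_command(
  series=[0,0,0,0,-7,0,0,0,0,-14,0,0,0,0,-21,0,0,0,0,-28,0,0,0,0,-35],
)

```text
clock: 22.23
eef_pos: [480.8, -190.8, 209.0]
tool_rot: [3.139, -0.007, -3.031]
force: [-0.2, 1.3, -1.7]
width: 44.3
gripper_force: 61.8
```

Request:
arm_command(
  series=[0,0,0,0,-6,0,0,0,0,-12,0,0,0,0,-12,0,0,0,0,-12,0,0,0,0,-12],
)

```text
clock: 22.65
eef_pos: [481.0, -191.2, 209.1]
tool_rot: [3.138, -0.006, -2.831]
force: [0.5, 0.4, -1.4]
width: 43.9
gripper_force: 61.8
```

Run:
```python
from h import *
go(613.4,-178.6,200,198)
grab('top','t16');grab('scene','s16')
for t in('t16','s16'):
    P=carrot_pts([t],[[400,-270,180],[680,0,260]])[0];print(t,len(P),fitcone(P,153,22.5,17,[.95,.3,0]))
```

```text
clk 22.65 eef [ 481.  -191.2  209.1] yaw -162.2 rp [179.8  -0.3] w 43.9 gf 61.8 F [ 0.5  0.4 -1.4] -> cm [-12.99  -2.85   0.91] turn -0.2
t16 354 {'crown': array([ 448. , -200. ,  223.9]), 'tip': array([ 594.6, -156.3,  218.8]), 'dir': array([ 0.958,  0.285, -0.033]), 's': array([-20.6,  76.1]), 'res': np.float64(1.27), 'n': 354}
s16 449 {'crown': array([ 370.3, -220.5,  231.2]), 'tip': array([ 518.3, -182.3,  225. ]), 'dir': array([ 0.967,  0.25 , -0.041]), 's': array([ 9.7, 76.6]), 'res': np.float64(2.78), 'n': 449}
```

Request:
arm_command(
  series=[0,-2,-0.5,0,0,0,-5,-1.2,0,0,0,-8.5,-2.1,0.2,0,0,-11.5,-2.85,0.6,0,0,-13,-2.85,0.9,0],
)

```text
clock: 23.17
eef_pos: [617.9, -177.6, 199.1]
tool_rot: [3.14, -0.002, -2.827]
force: [0.3, 1.0, -2.6]
width: 44.1
gripper_force: 61.8
```

Request:
arm_command(
  series=[0,0,0,1.2,0,0,0,0,2.6,0,0,0,0,4,0,0,0,0,5,0,0,0,0,5.3,0],
)

```text
clock: 23.58
eef_pos: [611.1, -177.9, 144.2]
tool_rot: [3.136, -0.009, -2.829]
force: [0.1, 0.3, -1.7]
width: 44.4
gripper_force: 61.8
```

Run:
```python
from h import *
go(613.4,-178.6,140,198)
grab('top','t17')
P=carrot_pts(['t17'],[[560,-230,100],[780,-90,190]])[0];print(len(P),fitcone(P,153,22.5,17,[.95,.3,0]))
```

```text
clk 23.58 eef [ 611.1 -177.9  144.2] yaw -162.1 rp [179.7  -0.5] w 44.4 gf 61.8 F [ 0.1  0.3 -1.7] -> cm [-0.19 -0.14  0.42] turn -0.1
236 {'crown': array([ 575.9, -187.7,  160.6]), 'tip': array([ 722. , -142.8,  153.3]), 'dir': array([ 0.955,  0.293, -0.048]), 's': array([-8.1, 77.3]), 'res': np.float64(1.38), 'n': 236}
```

Request:
arm_command(
  series=[0,-0.2,0,0.4,0,0,-0.2,0,0.8,0,0,-0.4,0,1.2,0,0,-0.6,0,1.6,0,0,-0.7,0,2.0,0],
)

```text
clock: 24.05
eef_pos: [620.4, -175.8, 126.4]
tool_rot: [3.138, -0.004, -2.828]
force: [0.9, 0.5, 0.5]
width: 44.1
gripper_force: 62.1
```

Run:
```python
from h import *
go(613.4,-178.6,140,198)
grab('top','t18');grab('scene','s18')
for t in('t18','s18'):
    P=carrot_pts([t],[[560,-230,70],[780,-90,210]])[0];print(len(P),fitcone(P,153,22.5,17,[.95,.3,0]))
```

```text
clk 24.05 eef [ 620.4 -175.8  126.4] yaw -162.0 rp [179.8  -0.2] w 44.1 gf 62.1 F [0.9 0.5 0.5] -> cm [ 0.75 -0.05 -1.36] turn -0.0
226 {'crown': array([ 584.7, -184.9,  143.1]), 'tip': array([ 731.4, -141.8,  136. ]), 'dir': array([ 0.958,  0.282, -0.046]), 's': array([-6.9, 77. ]), 'res': np.float64(1.47), 'n': 226}
333 {'crown': array([ 512.6, -205.6,  144.7]), 'tip': array([ 660.3, -165.7,  142.1]), 'dir': array([ 0.965,  0.26 , -0.017]), 's': array([ 6.6, 76.5]), 'res': np.float64(2.85), 'n': 333}
```

Request:
arm_command(
  series=[0,0,0,-0.8,0,0,0,0,-1.8,0,0,0,0,-2.3,0,0,0.6,0,-2.3,0,0,1.1,0,-2.3,0],
)

```text
clock: 24.57
eef_pos: [609.2, -179.8, 150.4]
tool_rot: [3.139, -0.004, -2.828]
force: [-0.2, -0.2, -2.1]
width: 44.0
gripper_force: 61.8
```

Request:
arm_command(
  series=[0,0,0,0,0,0,0,0,0.4,0,0,0,0,0.8,0,0,0,0,1.1,0,0,0,0,1.4,0],
)

```text
clock: 24.98
eef_pos: [609.2, -179.2, 134.7]
tool_rot: [3.137, -0.006, -2.828]
force: [-0.6, 0.1, -2.4]
width: 43.9
gripper_force: 61.8
```

Run:
```python
from h import *
go(611,-179.4,140,198)
```

```text
clk 24.98 eef [ 609.2 -179.2  134.7] yaw -162.0 rp [179.8  -0.3] w 43.9 gf 61.8 F [-0.6  0.1 -2.4] -> cm [-0.16 -0.08 -0.53] turn -0.0
```

Request:
arm_command(
  series=[0,0,0,0.3,0,0,0,0,0.6,0,0,-0.1,0,0.9,0,0,-0.2,0,1.2,0,0,-0.3,0,1.4,0],
)

```text
clock: 25.4
eef_pos: [617.1, -177.1, 125.7]
tool_rot: [3.14, 0.005, -2.827]
force: [1.0, 4.6, 19.8]
width: 44.3
gripper_force: 66.5
```

Run:
```python
from h import *
go(611,-179.4,140,198)
grab('top','t19')
P=carrot_pts(['t19'],[[560,-230,50],[780,-90,210]])[0];print(len(P),fitcone(P,153,22.5,17,[.95,.3,0]))
```

```text
clk 25.4 eef [ 617.1 -177.1  125.7] yaw -161.9 rp [179.9   0.3] w 44.3 gf 66.5 F [ 1.   4.6 19.8] -> cm [ 0.65 -0.03 -1.43] turn 0.1
181 {'crown': array([ 579.3, -188.9,  157.4]), 'tip': array([ 712. , -145.1,   95.2]), 'dir': array([ 0.867,  0.287, -0.406]), 's': array([-6.7, 75.8]), 'res': np.float64(1.18), 'n': 181}
```

Request:
arm_command(
  series=[0,0.1,0,0.3,0,0,0.2,0,0.6,0,0,0.2,0,0.9,0,0,0.2,0,1.2,0,0,0.2,0,1.4,0],
)

```text
clock: 25.87
eef_pos: [621.8, -176.7, 114.1]
tool_rot: [-3.138, 0.017, -2.824]
force: [12.3, 6.1, 22.8]
width: 44.2
gripper_force: 81.5
```

Run:
```python
from h import *
go(611,-179.4,140,198)
grab('top','t20')
P=carrot_pts(['t20'],[[560,-230,30],[780,-90,210]])[0];print(len(P),fitcone(P,153,22.5,17,[.75,.25,-.6]))
```

```text
clk 25.87 eef [ 621.8 -176.7  114.1] yaw -161.8 rp [-179.8    1. ] w 44.2 gf 81.5 F [12.3  6.1 22.8] -> cm [ 1.11  0.08 -2.59] turn 0.2
92 {'crown': array([ 605.1, -183.9,  154.2]), 'tip': array([ 693.1, -149.6,   33.9]), 'dir': array([ 0.575,  0.224, -0.787]), 's': array([-16.2,  54.2]), 'res': np.float64(0.8), 'n': 92}
```

Request:
arm_command(
  series=[0,-0.3,0,-0.3,0,0,-0.6,0,-1,0,0,-0.6,0,-2.5,0,0,-0.6,0,-5,0,0,-0.6,0,-8,0],
)

```text
clock: 26.33
eef_pos: [614.5, -176.8, 186.1]
tool_rot: [3.135, -0.01, -2.828]
force: [0.7, -0.4, -3.0]
width: 44.4
gripper_force: 78.9
```

Request:
arm_command(
  series=[0,0.5,0,-3,0,0,2,0,-5,0,0,5,0,-5.5,0,0,8.5,0,-5.5,0,0,12,0,-5.5,0],
)

```text
clock: 26.75
eef_pos: [501.3, -214.7, 243.2]
tool_rot: [3.138, -0.005, -2.827]
force: [0.0, -0.6, -2.9]
width: 44.5
gripper_force: 78.9
```

Run:
```python
from h import *
go(505,275,250,185.6)
grab('top','t21');grab('scene','s21');grab('wrist','w21')
for t in('t21','s21'):
    P=carrot_pts([t],[[420,-280,100],[700,-90,310]])[0];print(t,len(P),fitcone(P,153,22.5,17,[.6,.2,-.7]))
p,d,z=load('w21');C=cloud(d,z);P=carrot_pts(['w21'],[[440,-270,240],[580,-130,320]])[0];print(len(P),P.min(0).round(),P.max(0).round(),P.mean(0).round())
A=np.c_[P[:,:2],np.ones(len(P))];k=np.linalg.lstsq(A,P[:,2],rcond=None)[0];print(k,'face tilt',np.degrees(np.arctan(np.hypot(*k[:2]))))
```

```text
clk 26.75 eef [ 501.3 -214.7  243.2] yaw -162.0 rp [179.8  -0.3] w 44.5 gf 78.9 F [ 0.  -0.6 -2.9] -> cm [-15.51  46.45  -0.68] turn 12.4
t21 313 {'crown': array([ 505. , -184.2,  235.8]), 'tip': array([ 614.8, -246.6,  149.5]), 'dir': array([ 0.718, -0.408, -0.564]), 's': array([-77.2,  67.3]), 'res': np.float64(5.96), 'n': 313}
s21 640 {'crown': array([ 455.1, -245.2,  252.8]), 'tip': array([ 575.1, -237. ,  158.2]), 'dir': array([ 0.784,  0.054, -0.618]), 's': array([-83.3, 107.4]), 'res': np.float64(2.89), 'n': 640}
5805 [ 465. -243.  263.] [ 499. -201.  291.] [ 481. -223.  281.]
[ 0.7009828   0.25011686 -0.84462113] face tilt 36.65914203483039
```

Run:
```python
from h import *
e=np.array(monitor.read_state()['eef_pos']);u=np.array([.951,.309,0])
for tg in(['t21'],['s21'],['t21','s21']):
    P=np.vstack(carrot_pts(tg,[[420,-280,175],[700,-90,310]]))
    f=fitcone(P,153,22.5,17,[.57,.18,-.8]);print(tg,len(P),f)
    c=f['crown']-e;d=f['dir'];print('rel crown',(c@u).round(1),c[2].round(1),'slope',np.degrees(np.arcsin(-d[2])).round(1),'axis z at x=0',(c[2]-(c@u)*d[2]/(d@u)*-1*-1).round(1))
p,d,z=load('t21');C=cloud(d,z);m=orange(p)>0
P=C[m&(d>0)];P=P[(P[:,1]<-90)&(P[:,1]>-300)&(P[:,0]>440)&(P[:,0]<660)&(P[:,2]>100)]
r=(P-e);x=r@u
for a in range(-40,100,10):
    q=abs(x-a)<5
    if q.sum()>3: print(a,q.sum(),r[q][:,2].max().round(1),np.median(r[q][:,2]).round(1),np.median(P[q][:,1]).round())
```

```text
['t21'] 219 {'crown': array([ 472.2, -222.8,  293.5]), 'tip': array([ 565.1, -191.5,  176. ]), 'dir': array([ 0.607,  0.205, -0.768]), 's': array([-17.6,  74.7]), 'res': np.float64(0.77), 'n': 219}
rel crown -27.8 50.3 slope 50.2 axis z at x=0 17.0
['s21'] 409 {'crown': array([ 488.5, -220.7,  290.5]), 'tip': array([ 470.3, -217.1,  138.6]), 'dir': array([-0.119,  0.024, -0.993]), 's': array([-75.4,  11.7]), 'res': np.float64(4.55), 'n': 409}
rel crown -11.6 47.3 slope 83.2 axis z at x=0 156.2
['t21', 's21'] 628 {'crown': array([ 465.4, -224.5,  290.7]), 'tip': array([ 564.6, -191.5,  179. ]), 'dir': array([ 0.648,  0.216, -0.73 ]), 's': array([-66.8,  75.8]), 'res': np.float64(4.7), 'n': 628}
rel crown -34.7 47.5 slope 46.9 axis z at x=0 10.4
-20 4 33.7 30.5 -206.0
20 28 22.2 12.4 -192.0
30 51 17.2 6.1 -195.0
40 60 134.4 -8.1 -194.0
50 76 -4.6 -26.5 -199.0
60 86 -19.7 -49.6 -203.0
70 88 -34.5 -79.4 -204.0
80 70 -45.5 -83.9 -240.0
90 25 -60.7 -93.7 -250.0
```

Request:
arm_command(
  series=[0,-0.5,1.5,0,0,0,-1.5,4.4,0,0,0,-2.7,8,0,0,0,-3.9,11.5,0,0,0,-5.1,15,0,0],
)

```text
clock: 27.32
eef_pos: [505.4, -53.8, 243.1]
tool_rot: [3.138, -0.005, -2.828]
force: [-0.0, -0.2, -2.4]
width: 44.1
gripper_force: 78.9
```

Request:
arm_command(
  series=[0,-1.2,3.5,0,0,0,-2.4,7,0,0,0,-3.6,10.5,0,0,0,-4.8,14,0,0,0,-6,17.5,0,0],
)

```text
clock: 27.73
eef_pos: [508.1, 131.8, 243.5]
tool_rot: [3.138, -0.005, -2.827]
force: [1.1, -0.6, -2.2]
width: 44.3
gripper_force: 78.9
```

Request:
arm_command(
  series=[0,-1.2,3.5,0,2.5,0,-2.4,7,0,5,0,-3.6,10.5,0,8,0,-4.5,13.2,0,10.5,0,-4.8,14,0,12.4],
)

```text
clock: 28.15
eef_pos: [509.1, 285.4, 243.0]
tool_rot: [3.135, -0.006, -3.037]
force: [0.3, 1.0, -2.9]
width: 44.1
gripper_force: 78.9
```

Request:
arm_command(
  series=[0,0,0,1,0,0,0,0,2,0,0,0,0,3,0,0,0,0,3.5,0,0,0,0,3.5,0],
)

```text
clock: 28.57
eef_pos: [509.3, 274.8, 207.0]
tool_rot: [3.141, -0.009, -3.047]
force: [0.2, 0.0, -1.8]
width: 44.1
gripper_force: 78.9
```

Run:
```python
from h import *
go(510,279,160,185.6)
grab('top','t22');grab('scene','s22');grab('wrist','w22')
e=np.array(monitor.read_state()['eef_pos']);u=np.array([.9952,.0976,0]);v=np.array([-.0976,.9952,0])
for tg in(['t22'],['s22']):
    P=np.vstack(carrot_pts(tg,[[420,200,85],[700,350,310]]))
    f=fitcone(P,153,22.5,17,[.64,.06,-.76]);print(tg,len(P),f)
    for n in('crown','tip'): c=f[n]-e;print(n,(c@u).round(1),(c@v).round(1),c[2].round(1))
    x=(P-e)@u; print([(a,((P-e)[abs(x-a)<4][:,2].max().round(1)),(((P-e)@v)[abs(x-a)<4]).mean().round(1)) for a in range(20,110,10) if (abs(x-a)<4).sum()>2])
```

```text
clk 28.57 eef [509.3 274.8 207. ] yaw -174.6 rp [180.   -0.5] w 44.1 gf 78.9 F [ 0.2  0.  -1.8] -> cm [-0.11  0.41  4.7 ] turn -0.2
['t22'] 152 {'crown': array([493.9, 301.6, 220.1]), 'tip': array([610.1, 245. , 138.2]), 'dir': array([ 0.76 , -0.37 , -0.535]), 's': array([-82.4,  34.9]), 'res': np.float64(5.33), 'n': 152}
crown -14.2 27.0 10.9
tip 95.9 -40.7 -71.0
[(20, np.float64(10.9), np.float64(-17.5)), (30, np.float64(9.9), np.float64(-11.0)), (40, np.float64(-5.6), np.float64(-5.8)), (50, np.float64(-17.8), np.float64(-5.7)), (60, np.float64(-30.3), np.float64(-4.8)), (70, np.float64(-41.8), np.float64(-2.7))]
['s22'] 289 {'crown': array([465.1, 275.6, 263.7]), 'tip': array([569.7, 278.2, 152.1]), 'dir': array([ 0.683,  0.017, -0.73 ]), 's': array([-47.5,  77.3]), 'res': np.float64(3.73), 'n': 289}
crown -45.4 3.9 54.5
tip 59.0 -3.7 -57.1
[(20, np.float64(-11.8), np.float64(-17.8)), (30, np.float64(-13.6), np.float64(-18.8)), (40, np.float64(-24.7), np.float64(-17.9)), (50, np.float64(-39.7), np.float64(-16.6)), (60, np.float64(-45.8), np.float64(-16.6))]
```

Request:
arm_command(
  series=[0,0.3,0.4,1,0,0,0.3,0.4,2.3,0,0,0.3,0.4,3.6,0,0,0.3,0.4,4.7,0,0,0.3,0.4,5.4,0],
)

```text
clock: 29.13
eef_pos: [507.5, 279.7, 154.5]
tool_rot: [3.141, -0.004, -3.045]
force: [2.2, -5.1, 7.9]
width: 44.2
gripper_force: 79.2
```

Request:
arm_command(
  series=[0,0,0,0.2,0,0,0,0,0.4,0,0,0,0,0.6,0,0,0,0,0.8,0,0,0,0,0.9,0],
)

```text
clock: 29.55
eef_pos: [510.6, 278.4, 148.1]
tool_rot: [3.141, 0.002, -3.048]
force: [4.8, -6.7, 9.7]
width: 43.7
gripper_force: 79.3
```

Run:
```python
from h import *
go(506,278.6,131,185.6)
grab('top','t23');grab('scene','s23');grab('wrist','w23')
b=cv2.imread('pics/s23.png')[100:220,100:260];a=cv2.imread('pics/w23.png')[100:384,100:450];c=cv2.imread('pics/t23.png')[160:260,130:230]
cv2.imwrite('pics/g.png',np.hstack([cv2.resize(b,(480,360)),cv2.resize(a,(320,360))]))
e=np.array(monitor.read_state()['eef_pos']);u=np.array([.9952,.0976,0])
P=carrot_pts(['w23'],[[440,220,120],[600,340,220]])[0];r=(P-e);x=r@u;print(len(P),P.min(0).round(),P.max(0).round())
A=np.c_[P[:,:2],np.ones(len(P))];k=np.linalg.lstsq(A,P[:,2],rcond=None)[0];print('face tilt',np.degrees(np.arctan(np.hypot(*k[:2]))))
```

```text
clk 29.55 eef [510.6 278.4 148.1] yaw -174.6 rp [1.8e+02 1.0e-01] w 43.7 gf 79.3 F [ 4.8 -6.7  9.7] -> cm [0.46 0.07 1.71] turn -0.2
5785 [480. 255. 167.] [513. 298. 196.]
face tilt 38.70839183107097
```

View pics/g.png

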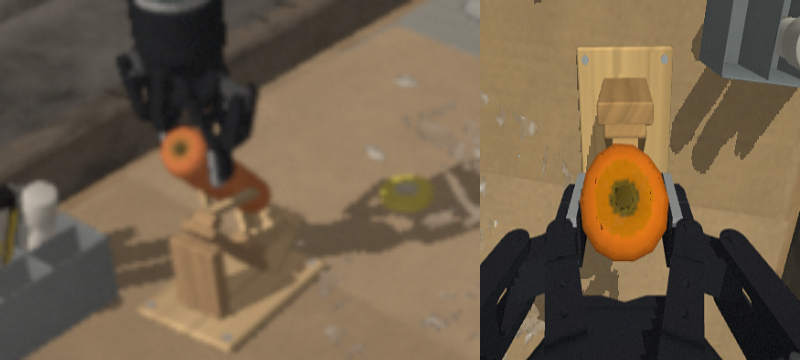

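Run:
```python
from h import *
u=np.array([.9952,.0976,0]);v=np.array([-.0976,.9952,0]);o=np.array([537.2,281.7,0])
for t in('top0','t23','t22'):
    p,d,z=load(t);C=cloud(d,z);m=(orange(p)>0)&(d>0)
    P=C[m];P=P[np.all((P>[440,225,40])&(P<[700,345,260]),1)];x=(P-o)@u;y=(P-o)@v
    print(t,[(a,int(y[q].min()),int(y[q].max()),int(P[q][:,2].max()),q.sum()) for a in range(-50,90,10) for q in[abs(x-a)<5] if q.sum()>2])
# empty stand forks from w4/s4 : fork points
p,d,z=load('w4');C=cloud(d,z);P=C[(d>0)];P=P[np.all((P>[500,225,60])&(P<[620,345,150]),1)];x=(P-o)@u;y=(P-o)@v
for a in range(-40,70,8):
    q=abs(x-a)<4
    if q.sum()>20: print(a,[(b,int(np.percentile(P[q&(abs(y-b)<3)][:,2],90))) for b in range(-36,40,6) if (q&(abs(y-b)<3)).sum()>4])
```

```text
top0 [(-40, -16, 17, 165, np.int64(30)), (-30, -18, 18, 176, np.int64(39)), (-20, -20, 21, 179, np.int64(49)), (-10, -20, 22, 180, np.int64(51)), (0, -18, 19, 175, np.int64(45)), (10, -17, 23, 163, np.int64(42)), (20, -16, 22, 151, np.int64(43)), (30, -16, 21, 141, np.int64(36)), (40, -16, 15, 124, np.int64(28)), (50, -17, 13, 108, np.int64(33)), (60, -16, 11, 88, np.int64(19))]
t23 [(-50, -21, -5, 186, np.int64(17)), (-10, -30, -6, 213, np.int64(11)), (0, -20, -2, 164, np.int64(25)), (10, -19, 14, 154, np.int64(33)), (20, -18, 16, 144, np.int64(35)), (30, -16, 17, 131, np.int64(35)), (40, -14, 15, 119, np.int64(26)), (50, -12, 25, 110, np.int64(26)), (60, -5, 7, 96, np.int64(5))]
t22 [(-50, -25, -5, 246, np.int64(21)), (-40, -26, -13, 247, np.int64(3)), (-10, -24, -15, 222, np.int64(10)), (0, -23, -2, 221, np.int64(33)), (10, -22, 14, 211, np.int64(39)), (20, -20, 14, 195, np.int64(39)), (30, -19, 12, 183, np.int64(35)), (40, -16, 12, 171, np.int64(30)), (50, -12, 8, 158, np.int64(14))]
-40 [(-24, 83), (-18, 94), (-12, 95), (-6, 95), (0, 95), (6, 95)]
-32 [(-24, 83), (-18, 97), (-12, 98), (-6, 99), (0, 100), (6, 100), (12, 98), (18, 97), (24, 82)]
-24 [(-18, 92), (-12, 104), (-6, 105), (0, 105), (6, 105), (12, 104), (18, 92)]
-16 [(-18, 89), (-12, 113), (-6, 111), (0, 108), (6, 111), (12, 113), (18, 85)]
-8 [(-24, 120), (-18, 119), (-12, 115), (-6, 109), (0, 101), (6, 109), (12, 115), (18, 119), (24, 120)]
0 [(-36, 126), (-30, 126), (-24, 123), (-18, 119), (-12, 111), (-6, 64), (0, 64), (6, 64), (12, 111), (18, 118), (24, 123), (30, 126), (36, 126)]
8 [(-36, 125), (-30, 125), (-24, 119), (24, 119), (30, 126), (36, 125)]
40 [(-24, 65), (-18, 64), (18, 63), (24, 66)]
48 [(-30, 67), (-24, 67), (-18, 63), (18, 62), (24, 67), (30, 67)]
```

Request:
arm_command(
  series=[0,0,0,-0.3,0,0,-0.16,-0.1,-0.1,0,0,-0.32,-0.1,0.1,0,0,-0.48,-0.1,0.3,0,0,-0.48,-0.1,0.3,0],
)

```text
clock: 30.12
eef_pos: [514.4, 278.1, 144.1]
tool_rot: [3.141, -0.0, -3.047]
force: [3.8, -5.3, 1.8]
width: 44.1
gripper_force: 78.8
```

```bash
cat > prof.py <<'E'
from h import *
import sys
u=np.array([.9952,.0976,0]);v=np.array([-.0976,.9952,0]);o=np.array([537.2,281.7,0])
go(510,279,145,185.6)
t=sys.argv[1]; grab('top','t'+t); grab('wrist','w'+t)
p,d,z=load('t'+t);C=cloud(d,z);m=(orange(p)>0)&(d>0)
P=C[m];P=P[np.all((P>[440,225,40])&(P<[700,345,260]),1)];x=(P-o)@u;y=(P-o)@v
print([(a,int(y[q].min()),int(y[q].max()),int(P[q][:,2].max())) for a in range(-50,90,10) for q in[abs(x-a)<5] if q.sum()>2])
P=carrot_pts(['w'+t],[[440,220,110],[600,340,240]])[0]
if len(P)>99:
    A=np.c_[P[:,:2],np.ones(len(P))];k=np.linalg.lstsq(A,P[:,2],rcond=None)[0];print('face',P.min(0).round(),P.max(0).round(),'tilt',np.degrees(np.arctan(np.hypot(*k[:2]))).round(1))
E
python3 prof.py 24
```

```text
clk 30.12 eef [514.4 278.1 144.1] yaw -174.6 rp [180.  -0.] w 44.1 gf 78.8 F [ 3.8 -5.3  1.8] -> cm [ 0.43  0.13 -0.09] turn -0.2
[(-50, -19, 3, 178), (-40, -29, -7, 228), (0, -21, -5, 162), (10, -20, 3, 153), (20, -19, 13, 143), (30, -16, 16, 132), (40, -16, 15, 118), (50, -13, 16, 108), (60, -10, 21, 95)]
face [484. 255. 164.] [516. 298. 192.] tilt 38.3
```

Request:
arm_command(
  series=[0,0,0,-0.1,1.2,0,0,0,-0.1,2.5,0,-0.16,0,0.1,2.5,0,-0.32,0,0.3,2.5,0,-0.48,0,0.5,2.5],
)

```text
clock: 30.63
eef_pos: [518.0, 279.0, 139.0]
tool_rot: [3.141, -0.003, -3.09]
force: [2.1, -4.8, 5.5]
width: 43.9
gripper_force: 79.2
```

```bash
python3 prof.py 25
```

```text
clk 30.63 eef [518. 279. 139.] yaw -177.0 rp [ 1.799e+02 -1.000e-01] w 43.9 gf 79.2 F [ 2.1 -4.8  5.5] -> cm [ 0.8   0.05 -0.6 ] turn -2.6
[(-50, -17, 4, 173), (-40, -20, -4, 176), (0, -22, -8, 158), (10, -21, 0, 153), (20, -20, 16, 144), (30, -18, 15, 131), (40, -18, 15, 119), (50, -17, 23, 104), (60, -12, 21, 96)]
face [488. 256. 159.] [520. 300. 187.] tilt 38.1
```

Request:
arm_command(
  series=[0,-0.16,-0.1,0.18,0,0,-0.32,-0.1,0.36,0,0,-0.45,-0.1,0.54,0,0,-0.55,-0.1,0.65,0,0,-0.55,-0.1,0.65,0],
)

```text
clock: 31.15
eef_pos: [523.4, 279.3, 132.2]
tool_rot: [3.14, -0.003, -3.089]
force: [2.9, -4.6, 4.9]
width: 44.2
gripper_force: 79.2
```

```bash
python3 prof.py 26
```

```text
clk 31.15 eef [523.4 279.3 132.2] yaw -177.0 rp [179.9  -0.2] w 44.2 gf 79.2 F [ 2.9 -4.6  4.9] -> cm [ 1.34  0.04 -1.28] turn -2.6
[(-40, -19, 5, 168), (-30, -28, -9, 211), (0, -30, -20, 200), (10, -22, -6, 151), (20, -21, 2, 140), (30, -19, 16, 127), (40, -18, 15, 119), (50, -17, 12, 109), (60, -14, 21, 96), (70, -9, 4, 78)]
face [493. 257. 152.] [527. 300. 181.] tilt 37.9
```

Request:
arm_command(
  series=[50,0,0,0,0,53,0,0,0,0,58,0,0,0,0,70,0,0,0,0,90,0,0,-0.3,0],
)

```text
clock: 31.67
eef_pos: [519.9, 281.1, 133.6]
tool_rot: [3.139, -0.009, -3.087]
force: [0.6, -0.7, 0.1]
width: 70.6
gripper_force: 0.0
```

Request:
arm_command(
  series=[100,0,0,-0.5,0,100,0,0,-1,0,100,0,0,-2,0,100,0,0,-3,0,100,0,0,-4,-2.6],
)

```text
clock: 32.08
eef_pos: [521.9, 280.1, 175.8]
tool_rot: [3.139, -0.005, -3.042]
force: [-0.2, 0.2, 1.1]
width: 85.5
gripper_force: 0.0
```

```bash
python3 prof.py 27
python3 - <<'E'
from h import *
P=carrot_pts(['w27'],[[440,220,110],[600,340,240]])[0]
p,d,z=load('w27');C=cloud(d,z);h=cv2.cvtColor(p,cv2.COLOR_RGB2HSV)
m=(d>0)&np.all((C>[470,240,120])&(C<[560,320,230]),-1)&(orange(p)>0)
v,u=np.nonzero(m);print('px',u.min(),u.max(),v.min(),v.max())
# crown pit: darker pixels inside
g=m.copy();hole=cv2.morphologyEx(m.astype(np.uint8),cv2.MORPH_CLOSE,np.ones((41,41)))
k=(hole>0)&(h[...,2]<110)&(d>0);k&=np.all((C>[470,240,120])&(C<[560,320,230]),-1);print('pit',k.sum(),np.median(C[k],0).round(1) if k.sum() else '')
E
```

```text
clk 32.08 eef [521.9 280.1 175.8] yaw -174.3 rp [179.9  -0.3] w 85.5 gf 0.0 F [-0.2  0.2  1.1] -> cm [1.2  0.01 3.08] turn 0.1
[(-40, -13, 5, 165), (-30, -31, 7, 257), (10, -22, 5, 151), (20, -23, 17, 143), (30, -21, 12, 130), (40, -20, 12, 117), (50, -18, 21, 104), (60, -16, 9, 91), (70, -10, 5, 74)]
face [499. 258. 114.] [574. 301. 177.] tilt 10.2
px 221 291 194 261
pit 430 [515.  278.9 166.4]
```

Request:
arm_command(
  series=[100,0.2,0,0.8,0,100,0.35,0,1.7,0,100,0.35,0,2.6,0,100,0.35,0,3.3,0,100,0.35,0,3.5,0],
)

```text
clock: 32.6
eef_pos: [516.7, 279.1, 137.0]
tool_rot: [3.141, -0.009, -3.043]
force: [0.4, 0.2, 0.2]
width: 85.4
gripper_force: 0.0
```

Request:
arm_command(
  series=[80,0,0,0,0,50,0,0,0,0,20,0,0,0,0,0,0,0,0,0,0,0,0,0,0],
)

```text
clock: 33.02
eef_pos: [518.5, 279.3, 140.0]
tool_rot: [3.139, -0.005, -3.043]
force: [-0.2, -1.7, 2.8]
width: 44.4
gripper_force: 60.8
```

Request:
arm_command(
  series=[0,0,0,0,0,0,0,0,-0.5,0,0,0,0,-1.2,0,0,0,0,-2,0,0,0,0,-3,0],
)

```text
clock: 33.43
eef_pos: [517.7, 279.8, 169.8]
tool_rot: [3.139, -0.007, -3.042]
force: [-0.4, 0.3, -1.6]
width: 44.0
gripper_force: 61.6
```

```bash
python3 prof.py 28
```

```text
clk 33.43 eef [517.7 279.8 169.8] yaw -174.3 rp [179.9  -0.4] w 44.0 gf 61.6 F [-0.4  0.3 -1.6] -> cm [ 0.78 -0.    2.48] turn 0.1
[(-40, -14, -2, 193), (0, -22, -7, 190), (10, -22, 1, 187), (20, -21, 11, 173), (30, -20, 14, 157), (40, -18, 17, 143), (50, -16, 11, 129), (60, -15, 26, 113), (70, -9, 5, 98)]
face [499. 259. 182.] [533. 301. 208.] tilt 35.6
```

Request:
arm_command(
  series=[0,0.5,0,-2,0,0,1,0,-4,0,0,1.5,0,-6.5,0,0,1.8,0,-8.5,0,0,2,0,-9.2,0],
)

```text
clock: 33.95
eef_pos: [500.0, 278.1, 264.6]
tool_rot: [3.137, -0.001, -3.043]
force: [0.5, 0.2, -1.7]
width: 44.5
gripper_force: 62.0
```

Request:
arm_command(
  series=[0,0.2,-1.5,0,0,0,0.6,-4.5,0,0,0,1.0,-8,0,0,0,1.4,-11.5,0,0,0,1.8,-15,0,0],
)

```text
clock: 34.37
eef_pos: [494.5, 123.8, 260.0]
tool_rot: [3.14, -0.008, -3.043]
force: [1.3, -0.3, -2.4]
width: 44.5
gripper_force: 62.0
```

Request:
arm_command(
  series=[0,0.5,-3.5,0,0,0,1,-7,0,0,0,1.4,-10.5,0,0,0,1.8,-14,0,0,0,2.3,-17.5,0,0],
)

```text
clock: 34.78
eef_pos: [488.7, -52.4, 259.8]
tool_rot: [3.139, -0.008, -3.043]
force: [0.7, -0.3, -2.0]
width: 44.0
gripper_force: 62.0
```

Request:
arm_command(
  series=[0,0.5,-3.5,0,-3,0,1,-7,0,-6,0,1.4,-10.5,0,-9,0,1.8,-14,0,-12,0,2.15,-16.5,0,-12.3],
)

```text
clock: 35.2
eef_pos: [482.9, -220.7, 259.5]
tool_rot: [3.139, -0.008, -2.829]
force: [0.5, -0.3, -2.3]
width: 44.3
gripper_force: 62.0
```

Request:
arm_command(
  series=[0,0,0,0,0,0,0,0,0,0,0,0,0,0,0,0,0,0,0,0,0,0,0,0,0],
)

```text
clock: 35.62
eef_pos: [485.0, -214.9, 260.3]
tool_rot: [3.137, -0.006, -2.826]
force: [0.3, 0.6, -1.6]
width: 44.4
gripper_force: 62.1
```

```bash
cat > cr.py <<'E'
from h import *
import sys
def rep(x,y,z): # target in left-well frame
    c=np.array([548.1,-199.3]);R=np.array([[.951,-.309],[.309,.951]]); w=c+R@[x,y]; e=monitor.read_state()['eef_pos'][:2]
    print('well frame now',(R.T@(np.array(e)-c)).round(1)); go(w[0],w[1],z,198)
rep(*map(float,sys.argv[2:5])); t=sys.argv[1]
grab('top','t'+t);grab('scene','s'+t)
e=np.array(monitor.read_state()['eef_pos'])
for k in('t','s'):
    P=carrot_pts([k+t],[e-[60,45,90],e+[120,70,70]])[0]; L=(P[:,:2]-[548.1,-199.3])@np.array([[.951,-.309],[.309,.951]]); q=abs(L[:,1]-4)<32;P=P[q&(P[:,2]>132)]; L=L[q&(L[:,1]>-99)][:0] if 0 else (P[:,:2]-[548.1,-199.3])@np.array([[.951,-.309],[.309,.951]])
    print(k,len(P),[(z,L[abs(P[:,2]-z)<7].mean(0).round(1).tolist()) for z in range(140,300,15) if (abs(P[:,2]-z)<7).sum()>3],'zmax',np.percentile(P[:,2],99).round(1) if len(P) else '')
E
python3 cr.py 30 -56 4 190
```

```text
well frame now [-64.8   4.7]
clk 35.62 eef [ 485.  -214.9  260.3] yaw -161.9 rp [179.7  -0.3] w 44.4 gf 62.1 F [ 0.3  0.6 -1.6] -> cm [-0.88 -0.07  7.03] turn 0.1
t 264 [(185, [15.9, 12.3]), (200, [10.5, 10.3]), (215, [0.4, 10.2]), (230, [-11.8, 10.7]), (245, [-20.4, 9.2]), (260, [-30.7, 10.6]), (275, [-40.0, 13.6])] zmax 281.0
s 444 [(200, [-31.4, 0.4]), (215, [-43.1, 1.0]), (230, [-53.9, -1.8]), (245, [-65.5, -0.1]), (260, [-78.9, -0.6]), (275, [-81.5, 2.9]), (290, [-68.6, 4.0])] zmax 295.6
```

Request:
arm_command(
  series=[0,0.1,0,1,0,0,0.1,0,2.5,0,0,0.1,0,4.5,0,0,0.1,0,6.3,0,0,0.1,0,7,0],
)

```text
clock: 36.13
eef_pos: [482.1, -215.3, 188.0]
tool_rot: [3.135, -0.009, -2.827]
force: [-0.6, 0.1, -2.4]
width: 44.5
gripper_force: 62.1
```

Request:
arm_command(
  series=[0,-0.3,0,0,0,0,-0.7,0,0,0,0,-1.2,0,0,0,0,-1.7,0,0,0,0,-2.2,0,0,0],
)

```text
clock: 36.55
eef_pos: [505.0, -210.0, 191.4]
tool_rot: [3.139, -0.005, -2.828]
force: [-4.2, -1.0, 1.2]
width: 43.9
gripper_force: 62.4
```

Request:
arm_command(
  series=[0,-0.5,0,0,0,0,-1,0,0,0,0,-1.5,0,0,0,0,-2,0,0,0,0,-2.5,0,0,0],
)

```text
clock: 36.97
eef_pos: [528.6, -202.1, 190.6]
tool_rot: [3.138, -0.006, -2.828]
force: [-3.0, -2.5, -0.5]
width: 44.2
gripper_force: 60.9
```

```bash
python3 cr.py 31 18 4 190
```

```text
well frame now [-19.4   3.4]
clk 36.97 eef [ 528.6 -202.1  190.6] yaw -162.0 rp [179.8  -0.3] w 44.2 gf 60.9 F [-3.  -2.5 -0.5] -> cm [-3.74  0.07  0.06] turn -0.0
t 78 [(140, [22.3, 14.7]), (155, [16.3, 14.3]), (170, [13.3, 11.7]), (185, [6.8, 16.6]), (200, [2.6, 17.2])] zmax 201.9
s 492 [(140, [-12.7, 2.7]), (155, [-17.7, 2.7]), (170, [-23.9, 1.4]), (185, [-28.4, 2.7]), (200, [-35.5, 2.1]), (215, [-28.2, 2.8]), (230, [-12.4, 2.7])] zmax 223.7
```

Request:
arm_command(
  series=[0,-0.5,0,0,0,0,-1,0,0,0,0,-1.5,0,0,0,0,-2,0,0,0,0,-2.5,0,0,0],
)

```text
clock: 37.48
eef_pos: [552.8, -194.0, 190.4]
tool_rot: [3.138, -0.005, -2.828]
force: [-3.1, -1.0, -1.1]
width: 43.7
gripper_force: 60.9
```

Request:
arm_command(
  series=[0,-0.4,0,0,0,0,-0.8,0,0,0,0,-1.1,0,0,0,0,-1.4,0,0,0,0,-1.4,0,0,0],
)

```text
clock: 37.9
eef_pos: [565.8, -189.8, 190.2]
tool_rot: [3.138, -0.005, -2.828]
force: [-2.8, -2.3, -1.3]
width: 43.9
gripper_force: 61.1
```

```bash
python3 cr.py 32 22 4 190
```

```text
well frame now [19.8  3.5]
clk 37.9 eef [ 565.8 -189.8  190.2] yaw -162.0 rp [179.8  -0.3] w 43.9 gf 61.1 F [-2.8 -2.3 -1.3] -> cm [-0.22  0.05  0.02] turn -0.0
t 0 [] zmax 
s 606 [(140, [3.4, 4.1]), (155, [3.7, 4.1]), (170, [2.0, 3.5]), (185, [3.0, 3.1]), (200, [1.6, 3.9]), (215, [9.4, 2.9])] zmax 220.7
```

Request:
arm_command(
  series=[0,-0.3,0,0,0,0,-0.3,0,0,0,0,0.3,0,0,0,0,0.8,0,0,0,0,1.2,0,0.4,0],
)

```text
clock: 38.42
eef_pos: [555.0, -193.6, 187.0]
tool_rot: [3.139, -0.002, -2.828]
force: [-0.1, -0.8, -3.0]
width: 44.1
gripper_force: 61.5
```

Request:
arm_command(
  series=[0,0,0,1,0,0,0,0,2,0,0,0,0,3,0,0,0,0,4,0,0,0,0,4.5,0],
)

```text
clock: 38.83
eef_pos: [553.0, -193.0, 139.1]
tool_rot: [3.136, -0.007, -2.828]
force: [0.4, 0.9, -1.9]
width: 44.1
gripper_force: 61.5
```

```bash
python3 cr.py 33 8 4 133
```

```text
well frame now [6.6 4.5]
clk 38.83 eef [ 553.  -193.   139.1] yaw -162.0 rp [179.7  -0.4] w 44.1 gf 61.5 F [ 0.4  0.9 -1.9] -> cm [-0.14 -0.05  0.61] turn -0.0
t 0 [] zmax 
s 309 [(140, [-10.8, 2.6]), (155, [-11.6, 4.2]), (170, [-1.5, 3.6])] zmax 169.7
```

Request:
arm_command(
  series=[0,0,0,0.1,0,0,0,0,0.2,0,0,0,0,0.3,0,0,0,0,0.4,0,0,0,0,0.4,0],
)

```text
clock: 39.35
eef_pos: [553.8, -193.6, 137.5]
tool_rot: [3.138, -0.005, -2.828]
force: [-0.4, -0.2, -2.0]
width: 43.8
gripper_force: 61.5
```

Request:
arm_command(
  series=[0,0,0,0.05,0,0,0,0,0.1,0,0,0,0,0.15,0,0,0,0,0.2,0,0,0,0,0.2,0],
)

```text
clock: 39.77
eef_pos: [553.7, -193.6, 135.2]
tool_rot: [3.138, -0.005, -2.828]
force: [-0.0, -0.1, -2.7]
width: 44.0
gripper_force: 61.5
```

```bash
python3 cr.py 34 8 4 133
```

```text
well frame now [7.1 3.7]
clk 39.77 eef [ 553.7 -193.6  135.2] yaw -162.0 rp [179.8  -0.3] w 44.0 gf 61.5 F [-0.  -0.1 -2.7] -> cm [-0.09  0.03  0.22] turn -0.0
t 0 [] zmax 
s 290 [(140, [-10.3, 3.4]), (155, [-9.0, 3.2]), (170, [2.0, 3.1])] zmax 166.5
```

Three more millimetres, slowly, then release and retreat.

Request:
arm_command(
  series=[0,0,0,0.08,0,0,0,0,0.15,0,0,0,0,0.22,0,0,0,0,0.28,0,0,0,0,0.28,0],
)

```text
clock: 40.28
eef_pos: [553.6, -193.5, 132.4]
tool_rot: [3.138, -0.005, -2.828]
force: [-1.5, -0.0, -2.4]
width: 44.5
gripper_force: 61.5
```

```bash
python3 cr.py 35 8 4 133
```

```text
well frame now [7.  3.8]
clk 40.28 eef [ 553.6 -193.5  132.4] yaw -162.0 rp [179.8  -0.3] w 44.5 gf 61.5 F [-1.5 -0.  -2.4] -> cm [-0.1   0.02 -0.06] turn -0.0
t 0 [] zmax 
s 270 [(140, [-11.2, 3.5]), (155, [-4.6, 2.2]), (170, [1.5, 4.7])] zmax 163.5
```

Request:
arm_command(
  series=[0,0,0,0.1,0,53,0,0,0.1,0,56,0,0,0.1,0,60,0,0,0.1,0,62,0,0,0,0],
)

```text
clock: 40.8
eef_pos: [553.9, -193.7, 132.7]
tool_rot: [3.138, -0.005, -2.828]
force: [0.1, 0.5, 0.8]
width: 52.9
gripper_force: 0.0
```

Request:
arm_command(
  series=[64,0,0,-0.2,0,66,0,0,-0.6,0,68,0,0,-1.5,0,70,0,0,-3,0,75,0,0,-5,0],
)

```text
clock: 41.22
eef_pos: [553.3, -193.4, 182.8]
tool_rot: [3.137, -0.007, -2.828]
force: [-0.1, 0.9, -0.6]
width: 63.9
gripper_force: 0.0
```

Request:
arm_command(
  series=[80,0,0,-3,0,90,0,0,-6,0,100,1,0,-8,0,100,4,2,-9,0,100,7,5,-9,0],
)

```text
clock: 41.63
eef_pos: [474.9, -171.2, 276.3]
tool_rot: [-3.139, 0.001, -2.831]
force: [0.2, 0.1, 0.2]
width: 85.6
gripper_force: 0.0
```

Request:
arm_command(
  series=[100,1,3,0,0,100,2,6,0,0,100,2,9,0,0,100,2,11,0,0,100,2,12,0,0],
)

```text
clock: 42.05
eef_pos: [416.1, -57.5, 274.5]
tool_rot: [3.136, -0.004, -2.825]
force: [-0.6, -0.6, -0.1]
width: 85.3
gripper_force: 0.0
```

Run:
```python
from h import *
go(450,0,250)
grab('scene','s40');grab('top','t40')
for t in('s40','t40'):
    P=carrot_pts([t],[[480,-370,135],[680,-130,300]])[0]; L=(P[:,:2]-[562.5,-243.5])@np.array([[.951,-.309],[.309,.951]])
    for n,q in(('right',L[:,1]<3),('left',L[:,1]>=3)): print(t,n,q.sum(),'mean',L[q].mean(0).round(1),'range',np.percentile(L[q],[2,98],axis=0).round(0).tolist(),'zmax',np.percentile(P[q][:,2],99).round(1))
for n in('scene','top'):
    a=load(n+'0')[0].astype(int);b=load(n[0]+'40')[0].astype(int);D=(abs(a-b).max(-1)>60).astype(np.uint8);D=cv2.morphologyEx(D,cv2.MORPH_OPEN,np.ones((3,3)));st=cv2.connectedComponentsWithStats(D)
    print(n,[(s.tolist()) for s in st[2][1:] if s[4]>40])
```

```text
clk 42.05 eef [416.1 -57.5 274.5] yaw -161.9 rp [179.7  -0.2] w 85.3 gf 0.0 F [-0.6 -0.6 -0.1] -> cm [-5.01  4.41  2.45] turn 0.0
s40 right 177 mean [  2.3 -22.4] range [[-8.0, -40.0], [24.0, -7.0]] zmax 162.1
s40 left 232 mean [-32.8  25.8] range [[-45.0, 8.0], [-15.0, 44.0]] zmax 156.1
t40 right 101 mean [ 19.2 -17.4] range [[0.0, -33.0], [36.0, -3.0]] zmax 164.1
t40 left 127 mean [-19.2  32.2] range [[-38.0, 11.0], [-2.0, 49.0]] zmax 159.7
scene [[248, 0, 32, 26, 637], [16, 73, 41, 14, 334], [208, 94, 75, 85, 3027], [0, 120, 8, 35, 190], [170, 132, 36, 33, 697], [141, 151, 16, 9, 56], [237, 156, 10, 5, 44], [0, 171, 5, 17, 53], [213, 174, 13, 7, 52], [247, 177, 37, 56, 765], [273, 176, 21, 14, 120], [357, 225, 13, 27, 169], [215, 234, 18, 8, 91], [36, 259, 42, 47, 1050], [70, 258, 15, 24, 172], [0, 286, 14, 32, 237], [16, 293, 7, 33, 167], [52, 312, 7, 11, 49], [0, 319, 26, 42, 465]]
top [[167, 198, 8, 12, 70], [305, 244, 22, 20, 154], [257, 261, 7, 12, 49], [290, 328, 18, 56, 850], [1, 343, 22, 26, 219], [0, 350, 9, 17, 75]]
```

```bash
python3 -c "
from h import *
print(workorder.finish_job())"
```

```text
the job is handed in; nothing more can be done
None
```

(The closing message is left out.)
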